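Unhook the deep instrument cassette from its rack and set it out

ROBOT

A 6-joint arm with a two-finger parallel gripper is mounted at the origin on a cart in front of the work surface, level with it; the furniture and walls round the work are solid. World frame = base frame: x ahead of the robot, y to its left, z up, the work surface at z = 0. Lengths are in m, angles in rad, forces in N, time in s.
With the tool pointing down it reaches from about 0.275 to 0.85 m from the base axis. Payload 19 kg.
Tool frame: the origin (TCP) lies on the centre line of the jaws, within the pads' length; the fingertips stand ahead of it and the grasp point (between the pads) lies 11 mm behind it (robot.tip_reach is the z of the fingertips in the tool frame, in m); z points along the fingers, y is the direction in which the jaws open and shut (so a half turn about z gives the same grasp; the last joint's range is limited). The gripper opens to 85 mm and grips with 20 to 120 N. Pads are 22 mm wide; open, the fingers measure 114 mm over their backs; the gripper's body (76 mm by 85 mm) begins 54 mm behind the grasp point. The pads swing forward as they close: fully open they stand 13 mm farther back than shut.
Start: joints at [1.18, 0.15, 1.437, -0, 1.554, -0.134], TCP at [0.146, 0.556, 0.239] pointing down, gripper open.
Joint ranges: [-2.8, 2.8], [-0.68, 2.1], [0.12, 2.68], [-1.39, 4.53], [0.16, 2.79], [-2.81, 2.81]. Speed limits (rad/s): [1.89, 1.89, 2.22, 3.01, 3.01, 3.01].

INTERFACE

Orientations are given as a rotation vector (axis times angle).
In Python, from workcell import robot, get_image, job, models gives the robot as it stands.
- The arm moves only by the tool play_rows, never from a script. Its argument "moves" is a list of rows, each a list of 3 entries, a list of its own where there are three numbers: the closure, from -1 (fully open) to 1 (shut), then the shift along the tool's x, y, z in cm, then the turn, a rotation vector about the tool's x, y, z in rad. In form: [[jaw, [tx, ty, tz], [rx, ry, rz]], ...]. A call has 1 to 8 rows; each row shifts and turns the commanded pose from where the row before left it, along the tool's axes as they then stand; what a row does not reach is not made up. A row lasts 1/12 s, in which the tool goes at most 41.7 mm and 7.16 degrees, less where a joint would pass 70% of its speed; a pose out of reach is approached as far as the arm can. A call with a gripper value outside its range is refused whole. The fingers move at their own pace and stop on an object; "force" is the grip in N (left out, the last holds). Time passes only in rows, so rows that do not move let the fingers close. It gives the time, the measured TCP pose, the force and the opening at its end, in the units of the state.
- robot.get_state(): the state, without advancing time (a new reading comes with each control period).
- get_image(name): name is "scene" or "top"; returns a dict with "image" (420x560x3 uint8, red, green, blue), "range_z" (420x560 float32, m along the optical axis (not along the pixel's ray), 0 where there is no reading), "fx", "fy", "cx", "cy" (pixels), "view" (4x4, takes a point from world to camera coordinates). Camera axes: x right, y down, z forward; pixel columns grow to the right and rows downward; lengths in m; the calibration is good to about 2 mm. A picture is of the moment at which its call begins.
- job.sign_off(): hands the job in, once; it reports no verdict.
Trained networks look in a picture, given as the dict that the camera call returned (one of the last four; its "shot" number tells which), for a name from the list of things; names that differ only in an ending like _2 or _b are one class to them, and where a whole thing is asked for, a point or a joint stands for the part that bears it (a point fixed in the world has none). Each returns a list of dicts, best first, with "p" (0 to 1); they miss things now and then, are a little off and sometimes report something else, mostly with a low value. They report only what shows in the picture. A call takes as long as a camera call.
- models.recognise(picture, target): "extent" ([left, top, width, height] in pixels, round what is visible of it).
- models.spot_point(picture, target): "point" ([row, column] in pixels: a listed point, or the origin of a listed thing).
The state is a dict: "time_s": time; "joint_positions": joint angles; "qd": joint speeds; "joint_torque": joint torques, N m; "eef_pos": TCP position; "ee_rot": TCP orientation; "wrist_force": force on the tool from outside, world axes, zero at the start; "torque": the same for the moment, N m; "gripper_width": finger opening in m.
Only numpy, scipy, OpenCV 4.12 (cv2) and the standard library are available. Lean on these libraries where they do the work, as an engineer would, in place of code of your own. Each camera call takes 0.05 s, during which the arm holds its last target.

TASK

First clear the needle carton off the three-walled stand and set it down upright on the bare worktop, clear of stand and rack. Then take out the deep cassette, which is hooked behind the rack's lip and held down at its back: raise its front to tilt it back over the lip, draw it out, and set it down flat in the stand, well back between the walls, grip out of the open side, and let go. Do not drop it, leave the flat cassette in place and do not disturb the bottles and jars.

Things in the scene. Friction and masses are not known exactly. Their poses are not given: they have to be found in the camera images.
- rack: Grey metal rack fixed on the worktop, 236 mm wide (y), 138 deep (x), 175 high, open at its front (-x). Origin at worktop level, 63 mm behind its front. Two bays, centres y = -58 and +58 mm, 109 mm wide, floor 10 mm above the worktop, 5 mm side walls, 8 mm divider from x = -44 mm back. Back wall's inner face at x = 71 mm.
- rack_lip (a point): Middle of the top edge of the rack's retaining lip, 25 mm above the worktop (15 above the bay floor). Lip: 4 mm thick, along the whole front, x = -63 to -59 mm in the rack's frame. Same axes as the rack.
- rack_keeper (a point): Middle of the front lower edge of the keeper shelf over the back of both bays: x = 33 to 71 mm in the rack's frame, underside 58 mm above the worktop (48 above the bay floor).
- rack_deck (a point): Middle of the front lower edge of the rack's upper deck, 115 mm above the worktop; deck top at 120 mm. An upright front board, x = -62 to -58 mm in the rack's frame, rises from here to 177 mm. The cassette grips reach out 43 mm in front of it: come at them from the front with the tool leaning back about 30 to 45 degrees.
- deep_cassette: Deep one of two steel cassettes, 130 to 210 g, in the left or right bay, grip to the rack's front (-x). Closed box 110 (x) x 90 (y) x 36 mm high, origin: centre of underside. Front face x = -55, back +55 mm. 6 mm high, 5 mm thick flanges under front and back (part of the 36 mm) are its feet; the front one hooks behind the lip. Lifted straight it meets the keeper after 12 mm.
- deep_cassette_grip (a point): Middle of the deep cassette's grip, at (-85, 0, 42) mm in its frame, axes alike. The grip is an upright aluminium plate, 12 mm thick in y, x = -105 to -63, z = 22 to 60 mm. Turn the cassette about its rear bottom edge until the front has risen and it leans back some 14 degrees; then it can be drawn out forward (-x of the rack), lifting once the back has left the keeper.
- flat_cassette: The flat cassette in the other bay: same footprint, grip and origin, but only 22 mm high. Leave it where it is.
- stand: Grey stand fixed to the worktop: base plate 130 (x) x 116 (y) x 6 mm thick with 6 mm thick walls, top 20 mm above the worktop, at its back (+x; inner face x = +63 mm) and both sides (inner faces y = -52 and +52 mm); open at the front (-x), plate from x = -61 mm. Origin on the worktop plane in the middle of the place for a cassette: seated, the cassette's origin lies here, 6 mm above the worktop, x axes alike.
- needle_box: Needle carton, closed printed box 45 mm (x) x 95 (y) x 52 high, 55 to 115 g, standing on the stand at the start, its long side roughly along the stand's x. Origin: centre of its underside. There is room for it on the worktop in front of the mixer, between the gel jar and the clear bottle.
- capsule_mixer: Beige capsule mixer, heavy fixed machine between rack and stand, 335 mm high: base plate 310 (x) x 232 (y) mm, tapering up to a 190 x 130 mm black lid. Origin at worktop level near its middle (base centre at y = -12 mm of its frame). Its near corner comes within 0.47 m of the robot's axis: carry things round in front of it.
- powder_jar: White jar 41 mm wide, 66 high, standing on the rack's upper deck. Origin: centre of underside. Leave alone.
- clear_bottle: Clear bottle 45 mm wide, 136 high, on the worktop in front. Origin: centre of underside. Leave alone.
- dropper_bottle: Amber dropper bottle 34 mm wide, 109 high, left of the rack. Origin: centre of underside. Leave alone.
- gel_jar: Gel jar with black cap, 39 mm wide, 81 high, on the worktop left of the stand. Origin: centre of underside. Leave alone.
- small_jar: Small screw jar 31 mm wide, 32 high, right of the stand. Origin: centre of underside. Leave alone.

How it is judged:
On the way, in this order (a step that is already met when the one before it is completed fails the run):
1. the needle carton stands upright on the worktop, clear of stand and rack, let go (height (world z) of needle_box below 0.008 m and angle between needle_box's own z axis and vertical below 0.12 rad and horizontal distance between needle_box and stand above 0.125 m and horizontal distance between needle_box and rack above 0.15 m and contact force between the fingers and needle_box below 0.05 N), for 0.2 s.
2. the deep cassette is leaned back in its bay, front raised (angle between deep_cassette's own z axis and vertical above 0.05 rad and horizontal distance between deep_cassette and rack below 0.12 m and z of deep_cassette_grip in the frame of rack above 0.06 m), for 0.05 s.
3. the deep cassette is out of the rack (horizontal distance between deep_cassette and rack above 0.17 m), for 0.1 s.
At the end, for the whole second after the job is handed in: Deep cassette flat in the stand (within 14 mm front to back, 11 mm sideways, level within 3 degrees), grip out of the open side, released, at rest; carton upright on the worktop, its centre over 125 mm from the stand's origin, 150 mm from the rack's; flat cassette moved under 20 mm (x of deep_cassette in the frame of stand between -0.014 and 0.012 m and y of deep_cassette in the frame of stand between -0.011 and 0.011 m and z of deep_cassette in the frame of stand below 0.0095 m and angle between deep_cassette's own z axis and vertical below 0.05 rad and x of deep_cassette_grip in the frame of stand below -0.06 m and angle between the x axis of deep_cassette and the x axis of stand, either way round below 0.2 rad and linear speed of each of deep_cassette, needle_box below 0.02 m/s and contact force between the fingers and deep_cassette below 0.05 N and height (world z) of needle_box below 0.008 m and angle between needle_box's own z axis and vertical below 0.12 rad and horizontal distance between needle_box and stand above 0.125 m and horizontal distance between needle_box and rack above 0.15 m and distance of flat_cassette from where it was at the start of the episode below 0.02 m); the robot touches nothing.
It fails at once if the flat cassette is shifted more than 20 mm (distance of flat_cassette from where it was at the start of the episode above 0.02 m).
It fails at once if a bottle or jar on the worktop is shifted more than 30 mm or tipped ((distance of clear_bottle from where it was at the start of the episode above 0.03 m or angle between clear_bottle's own z axis and vertical above 0.35 rad) or (distance of dropper_bottle from where it was at the start of the episode above 0.03 m or angle between dropper_bottle's own z axis and vertical above 0.35 rad) or (distance of gel_jar from where it was at the start of the episode above 0.03 m or angle between gel_jar's own z axis and vertical above 0.35 rad) or (distance of small_jar from where it was at the start of the episode above 0.03 m or angle between small_jar's own z axis and vertical above 0.35 rad)).
It fails at once if the powder jar is shifted more than 30 mm or tipped (distance of powder_jar from where it was at the start of the episode above 0.03 m or angle between powder_jar's own z axis and vertical above 0.35 rad).
It fails at once if the deep cassette is let go more than 30 mm above its seat in the stand (horizontal distance between deep_cassette and stand below 0.12 m and z of deep_cassette in the frame of stand above 0.036 m and contact force between the fingers and deep_cassette below 0.05 N).
It also fails if it takes over 72 s, if anything falls off the work surface, if the arm or the gripper's body presses on something with over 40 N, if the wrist force passes 120 N, or if a joint passes its speed limit or range.

## Working session

There is one attempt and no reset: what is moved stays moved. The work goes in short steps, Python scripts to look and compute and a tool call to move; the robot and the scene stay as the last step left them, time stands still between calls to the robot, and variables do not carry over. Pictures are saved under pics/ and viewed, and the job is handed in when it is done.

Besides the shell and the picture viewer there is one more tool, called after "Call:" by a JSON object that holds its "name" and its "arguments". play_rows: Moves the arm, as the interface text tells. Its arguments: {"type":"object","properties":{"moves":{"type":"array"},"force":{"type":"number"}},"required":["moves"]}

```bash
ls; mkdir -p pics; cat > h.py <<'E'
import numpy as np, cv2
from scipy.spatial.transform import Rotation as R
from workcell import robot, get_image, job, models
def save(p,n): cv2.imwrite('pics/'+n+'.png', p['image'][:,:,::-1])
def w2p(p,X):
    X=np.atleast_2d(X); c=(np.c_[X,np.ones(len(X))]@p['view'].T)[:,:3]
    return np.c_[p['fy']*c[:,1]/c[:,2]+p['cy'], p['fx']*c[:,0]/c[:,2]+p['cx']]
def ray(p,r,c):
    V=np.linalg.inv(p['view']); d=V[:3,:3]@np.array([(c-p['cx'])/p['fx'],(r-p['cy'])/p['fy'],1]); return V[:3,3],d
def atz(p,r,c,z):
    o,d=ray(p,r,c); return o+d*(z-o[2])/d[2]
def deproj(p,r,c):
    z=p['range_z'][int(round(r)),int(round(c))]; o,d=ray(p,r,c); return o+d*z
def cloud(p):
    H,W=p['range_z'].shape; rr,cc=np.mgrid[:H,:W]; z=p['range_z']
    C=np.stack([(cc-p['cx'])/p['fx']*z,(rr-p['cy'])/p['fy']*z,z,np.ones_like(z)],-1)
    P=(C@np.linalg.inv(p['view']).T)[...,:3]; P[z==0]=np.nan
    return P
E
python3 - <<'E'
from h import *
print(robot.get_state(), robot.tip_reach)
for n in ['scene','top']:
    p=get_image(n); save(p,n+'0'); np.savez('pics/'+n+'0.npz',**{k:p[k] for k in p})
    print(n,p['fx'],p['cx'],p['cy'],np.linalg.inv(p['view'])[:3].round(3).tolist())
    for t in ['rack','deep_cassette','flat_cassette','stand','needle_box','capsule_mixer','powder_jar','clear_bottle','dropper_bottle','gel_jar','small_jar','rack_lip','rack_keeper','rack_deck','deep_cassette_grip']:
        s=models.spot_point(p,t)[:2]; r=models.recognise(p,t)[:1] if '_lip' not in t and 'keeper' not in t and 'deck' not in t else []
        print(t,[(np.round(a['point'],1).tolist(),round(a['p'],2)) for a in s],[(np.round(a['extent']).tolist(),round(a['p'],2)) for a in r])
E
```

```text
pics
{'time_s': 0.0, 'joint_positions': array([ 1.17999848e+00,  1.50967948e-01,  1.43805039e+00,  8.93663849e-06,
        1.55382567e+00, -1.33969782e-01]), 'qd': array([-0.00166544, -0.0018201 , -0.00149326,  0.00242948, -0.00111572,
        0.0004134 ]), 'joint_torque': array([-4.94206921e-03, -7.13055253e+01, -5.70850468e+01, -6.46135977e-04,
        9.15317796e-03,  7.54887924e-05]), 'eef_pos': array([0.14595965, 0.55590263, 0.23867611]), 'ee_rot': array([-4.02274242e-01, -3.11539448e+00,  1.89449729e-03]), 'wrist_force': array([ 1.02058529,  0.90785611, -0.25775786]), 'torque': array([-0.02815712, -0.02230118,  0.01503596]), 'gripper_width': 0.0855801524588491} 0.008
scene 504.99357481216333 280.84118004894253 212.46720483858257 [[-0.812, -0.456, 0.363, -0.155], [-0.583, 0.631, -0.512, 1.006], [0.004, -0.627, -0.779, 1.501]]
rack [] [([163.0, 219.0, 60.0, 89.0], 0.95)]
deep_cassette [([289.4, 196.8], 0.5)] [([207.0, 279.0, 19.0, 13.0], 0.49)]
flat_cassette [([261.6, 201.0], 0.61)] [([211.0, 250.0, 20.0, 25.0], 0.56)]
stand [([173.1, 322.3], 0.57), ([243.4, 189.3], 0.34)] [([307
[... 1252 characters left out ...]
dle_box [([234.9, 360.7], 0.92)] [([348.0, 220.0, 29.0, 26.0], 0.71)]
capsule_mixer [] [([210.0, 152.0, 6.0, 17.0], 0.59)]
powder_jar [([167.7, 217.2], 0.65), ([235.4, 356.9], 0.65)] [([207.0, 154.0, 11.0, 12.0], 0.45)]
clear_bottle [([248.6, 267.0], 0.53)] [([261.0, 231.0, 12.0, 21.0], 0.73)]
dropper_bottle [([248.0, 267.9], 0.74), ([196.7, 195.7], 0.19)] []
gel_jar [([261.2, 321.0], 0.73)] [([319.0, 245.0, 12.0, 18.0], 0.48)]
small_jar [([271.2, 400.4], 0.49)] [([396.0, 264.0, 10.0, 7.0], 0.48)]
rack_lip [([195.0, 208.7], 0.93)] []
rack_keeper [([174.0, 205.9], 0.96), ([250.5, 265.8], 0.57)] []
rack_deck [] []
deep_cassette_grip [([200.7, 196.3], 0.58)] [([182.0, 187.0, 24.0, 17.0], 0.55)]
```

View pics/scene0.png

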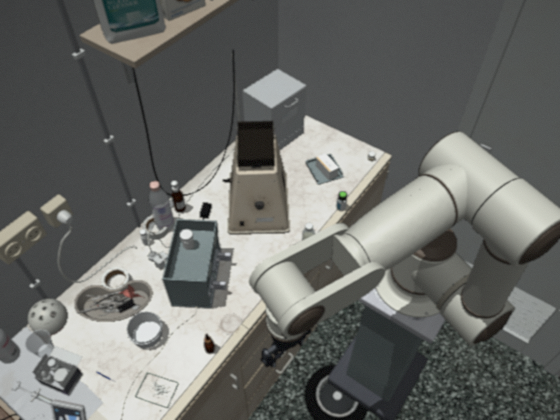

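View pics/top0.png

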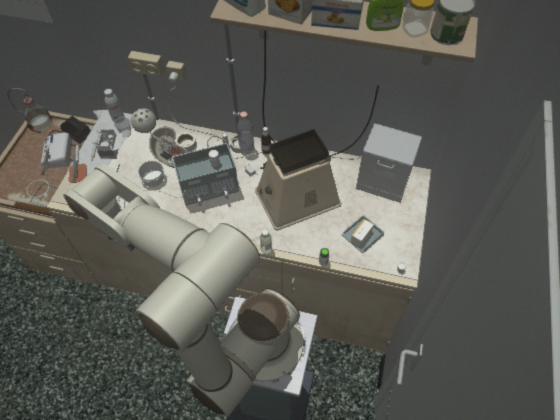

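```bash
python3 - <<'E'
import numpy as np, cv2
a=cv2.imread('pics/scene0.png')[150:360,140:420]; cv2.imwrite('pics/s0c.png',cv2.resize(a,(800,600),interpolation=cv2.INTER_CUBIC))
a=cv2.imread('pics/top0.png')[120:300,130:420]; cv2.imwrite('pics/t0c.png',cv2.resize(a,(800,497),interpolation=cv2.INTER_CUBIC))
E
```

```text
(no output)
```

View pics/s0c.png

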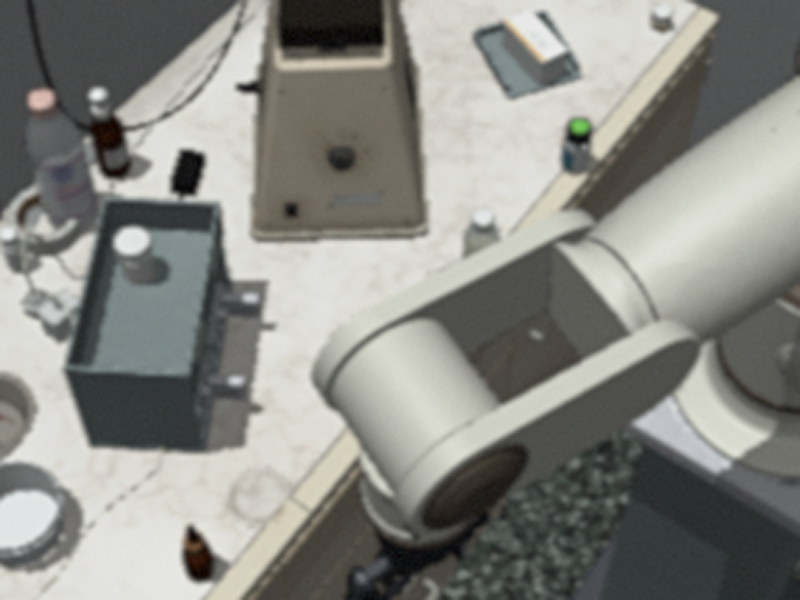

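View pics/t0c.png

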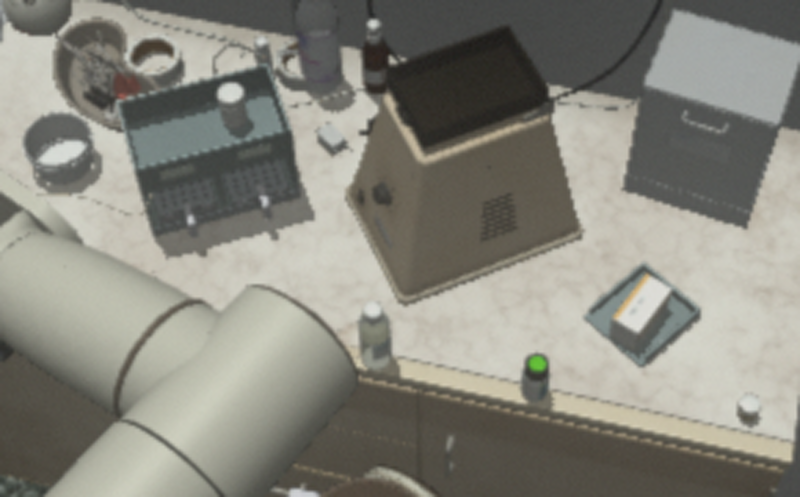

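```bash
python3 - <<'E'
from h import *
for n in ['scene','top']:
    p=dict(np.load(f'pics/{n}0.npz')); P=cloud(p).reshape(-1,3); col=p['image'].reshape(-1,3)
    s=500 # px per m ; x up: 0..1.0 , y -0.7..0.9 left
    img=np.zeros((560,800,3),np.uint8); zz=np.full((560,800),-9.)
    ok=np.isfinite(P[:,0])&(P[:,2]<0.37)&(P[:,2]>-0.05); P=P[ok];col=col[ok]
    u=np.round((0.9-P[:,1])*s).astype(int); v=np.round((1.05-P[:,0])*s).astype(int)
    m=(u>=1)&(u<799)&(v>=1)&(v<559)
    for i in np.argsort(P[:,2]):
        if m[i]: img[v[i]-1:v[i]+2,u[i]-1:u[i]+2]=col[i][::-1]
    cv2.imwrite(f'pics/bird_{n}.png',img)
    w=P[(np.abs(P[:,2])<0.02)]; print(n,len(w),np.percentile(w[:,2],[5,50,95]))
def sp(n,r,c,z):
    p=dict(np.load(f'pics/{n}0.npz')); return atz(p,r,c,z).round(3)
print('stand',sp('scene',173.1,322.3,0),sp('top',237.4,358.5,0.0))
print('nb',sp('scene',171.2,324,.006),sp('top',234.9,360.7,.006))
print('lip',sp('scene',273.3,219,.025),sp('top',195,208.7,.025))
print('deck',sp('scene',261.4,214.6,.115),'keeper',sp('top',174,205.9,.058))
print('rack',sp('top',188.4,208.4,0))
print('grip?',sp('scene',286.2,222.3,.052),sp('top',200.7,196.3,.052))
print('clear',sp('scene',248.9,305.3,0),sp('top',248.6,267,0))
print('gel',sp('scene',208.9,339.6,0),sp('top',261.2,321,0))
print('small',sp('scene',160,370.5,0),sp('top',271.2,400.4,0))
E
```

```text
scene 40696 [-0.00716844 -0.00014425  0.01232342]
top 25833 [-0.00833226  0.00228431  0.0146499 ]
stand [ 0.528 -0.246  0.   ] [ 0.518 -0.257  0.   ]
nb [ 0.525 -0.254  0.006] [ 0.528 -0.264  0.006]
lip [0.549 0.378 0.025] [0.558 0.396 0.025]
deck [0.547 0.389 0.115] keeper [0.639 0.431 0.058]
rack [0.607 0.417 0.   ]
grip? [0.495 0.421 0.052] [0.501 0.428 0.052]
clear [0.375 0.106 0.   ] [0.378 0.092 0.   ]
gel [ 0.372 -0.126  0.   ] [ 0.374 -0.131  0.   ]
small [ 0.406 -0.427  0.   ] [ 0.405 -0.441  0.   ]
```

View pics/bird_scene.png

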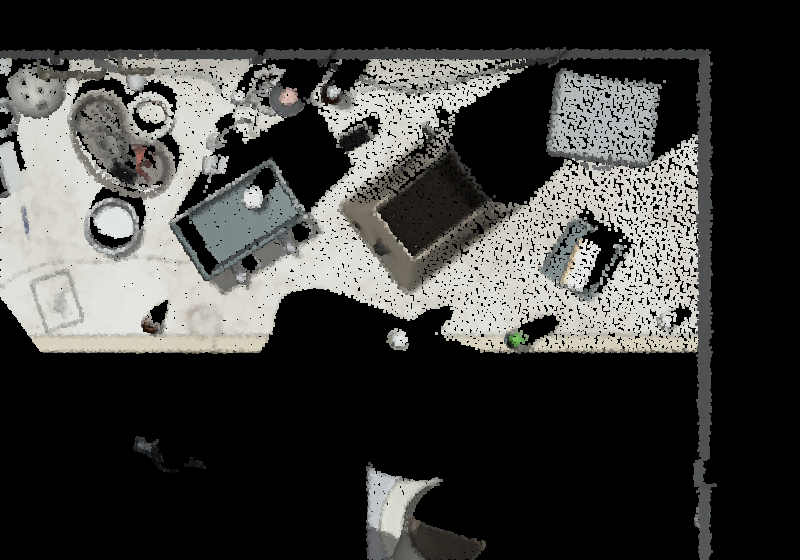

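View pics/bird_top.png

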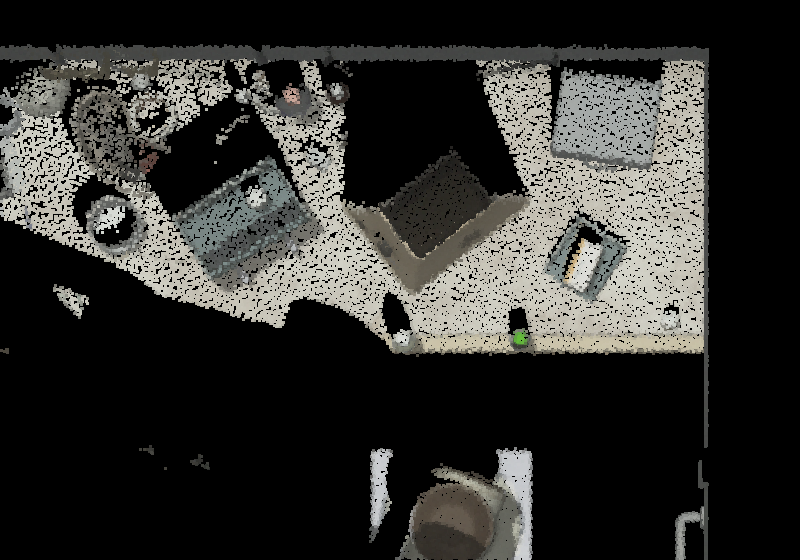

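```bash
cat > fit.py <<'E'
from h import *
from scipy.optimize import least_squares
def sdf(P,boxes):
    out=[]
    for lo,hi in boxes:
        lo=np.array(lo)/1e3;hi=np.array(hi)/1e3
        q=np.abs(P-(lo+hi)/2)-(hi-lo)/2
        out.append(np.linalg.norm(np.maximum(q,0),axis=1)+np.minimum(q.max(1),0))
    return np.min(out,axis=0)
RACK=[((-63,-118,0),(75,-113,175)),((-63,113,0),(75,118,175)),((71,-118,0),(75,118,175)),((-63,-118,115),(75,118,120)),((-62,-118,115),(-58,118,177)),((-63,-118,0),(-59,118,25)),((-63,-118,0),(75,118,10)),((33,-118,58),(71,118,62)),((-44,-4,0),(75,4,115))]
STAND=[((-61,-58,0),(69,58,6)),((63,-58,0),(69,58,20)),((-61,-58,0),(69,-52,20)),((-61,52,0),(69,58,20))]
CART=[((-22.5,-47.5,0),(22.5,47.5,52))]
def cas(h): return [((-55,-45,6),(55,45,h)),((-55,-45,0),(-50,45,6)),((50,-45,0),(55,45,6)),((-105,-6,22),(-63,6,60)),((-63,-6,22 if h>22 else 10),(-55,6,h if h<36 else 36))]
def tf(P,q,z0=0):
    c,s=np.cos(q[2]),np.sin(q[2]); d=P-np.array([q[0],q[1],z0]); return np.c_[c*d[:,0]+s*d[:,1],-s*d[:,0]+c*d[:,1],d[:,2]]
def fit(P,boxes,q0,z0=0,fs=.003,rad=None,zr=None,it=3):
    q=np.array(q0,float)
    for k in range(it):
        L=tf(P,q,z0); m=(np.abs(sdf(L,boxes))<(.025,.015,.01)[k])
        Q=P[m]
        r=least_squares(lambda q:sdf(tf(Q,q,z0),boxes),q,loss='soft_l1',f_scale=fs,x_scale=[.01,.01,.1]); q=r.x
    d=sdf(tf(Q,q,z0),boxes)
    return q,len(Q),np.median(np.abs(d)),np.median(d)
def near(P,c,rad,z0,z1):
    P=P.reshape(-1,3); ok=np.isfinite(P[:,0]); P=P[ok]
    return P[(np.hypot(P[:,0]-c[0],P[:,1]-c[1])<rad)&(P[:,2]>z0)&(P[:,2]<z1)]
E
python3 - <<'E'
from fit import *
S={}
for n in ['scene','top']:
    p=dict(np.load(f'pics/{n}0.npz')); C=cloud(p); 
    # use worktop height offset
    P=near(C,(0.6,0.42),.2,0.012,.2); r=fit(P,RACK,[.61,.42,-.5]);r2=fit(P,RACK,[.61,.42,.5]);r=min([r,r2],key=lambda r:-r[1]); print(n,'rack',r[0].round(4),r[1:]); S[n]=r[0]
    P2=near(C,(0.535,-.26),.13,0.004,.08)
    best=None
    for a in (-.9,-.6,-.3,.3):
        r=fit(P2,STAND,[.53,-.26,a]); 
        print(n,'stand',r[0].round(4),r[1:])
    for a in (-.9,.6):
        r=fit(near(C,(0.535,-.26),.1,0.02,.08),CART,[.53,-.26,a],z0=.006); print(n,'cart',r[0].round(4),r[1:])
    for nm,c,h in [('clear',(.375,.1),.136),('gel',(.373,-.13),.081),('small',(.406,-.435),.032)]:
        Q=near(C,c,.04,.012,h+.01); print(n,nm,len(Q),Q[:,:2].min(0).round(3),Q[:,:2].max(0).round(3), Q[Q[:,2]>h-.01][:,:2].mean(0).round(3))
E
```

```text
scene rack [0.6075 0.4213 0.5664] (3873, np.float64(0.001226633337815912), np.float64(-0.0003130629865964671))
scene stand [ 0.5283 -0.2576 -0.6049] (329, np.float64(0.00175055037230854), np.float64(0.0009632466332024636))
scene stand [ 0.5286 -0.2578 -0.6028] (327, np.float64(0.0017463221544860644), np.float64(0.0008003270142987115))
scene stand [ 0.5276 -0.2599 -0.5732] (326, np.float64(0.001700297483239627), np.float64(0.000953413050044833))
scene stand [ 0.5259 -0.2704  0.9493] (332, np.float64(0.0022364428593899645), np.float64(0.0018767143610080822))
scene cart [ 0.5209 -0.2597 -1.9662] (333, np.float64(0.0019066989767966835), np.float64(-0.00046203026125699737))
scene cart [ 0.5209 -0.2597  1.1754] (333, np.float64(0.0019066989767966835), np.float64(-0.00046203026978132444))
scene clear 150 [0.353 0.085] [0.393 0.126] [0.371 0.103]
scene gel 169 [ 0.353 -0.153] [ 0.393 -0.11 ] [ 0.373 -0.131]
scene small 50 [ 0.395 -0.451] [ 0.425 -0.414] [ 0.41  -0.431]
top rack [0.6063 0.4191 0.5585] (2160, np.float64(0.0017734506411665133), np.float64(0.0013047529580535212))
top stand [ 0.5291 -0.2645 -0.7065] (473, np.float64(0.0024841270465132577), np.float64(0.002305589663083682))
top stand [ 0.5274 -0.2635 -0.5938] (476, np.float64(0.0025257403143574926), np.float64(0.002239278787211407))
top stand [ 0.5277 -0.2649 -0.5462] (474, np.float64(0.002503841623721667), np.float64(0.0022472700853668533))
top stand [ 0.5285 -0.265   0.4022] (404, np.float64(0.0030394769738859885), np.float64(0.0030394769738859885))
top cart [ 0.522  -0.2644 -1.9576] (313, np.float64(0.0023116050301880686), np.float64(0.0010901069869225233))
top cart [ 0.522  -0.2644  1.184 ] (313, np.float64(0.0023116050301880686), np.float64(0.0010901069869225233))
top clear 237 [0.348 0.072] [0.39  0.136] [0.373 0.095]
top gel 142 [ 0.347 -0.158] [ 0.393 -0.101] [ 0.372 -0.138]
top small 67 [ 0.388 -0.469] [ 0.441 -0.407] [ 0.409 -0.437]
```

```bash
cat > plan.py <<'E'
from h import *
def rot(psi,lean=0.,psix=None):
    # tool y horizontal at yaw psi; tool z down, leaning forward direction = yaw psi-90deg (rack x)
    y=np.array([np.cos(psi),np.sin(psi),0]); f=np.array([np.sin(psi),-np.cos(psi),0])
    z=np.sin(lean)*f+np.array([0,0,-np.cos(lean)]); x=np.cross(y,z); return R.from_matrix(np.c_[x,y,z])
def rows(pts,jaw,start=None):
    """pts: list of (pos,Rot,n); prints rows"""
    s=robot.get_state(); p=np.array(s['eef_pos']);q=R.from_rotvec(s['ee_rot'])
    if start: p,q=start
    out=[]
    for P,Q,n in pts:
        P=np.array(P); rv=(q.inv()*Q).as_rotvec()/n; dp=(P-p)/n
        for i in range(n):
            # account rounding: recompute from simulated pose
            tgtp=P-dp*(n-1-i); tgtq=q0=None
            sh=np.round(q.inv().apply(tgtp-p)*100,2); rvr=np.round((q.inv()*Q).as_rotvec()/(n-i),3)
            out.append([jaw,sh.tolist(),rvr.tolist()]); p=p+q.apply(sh/100); q=q*R.from_rotvec(rvr)
    for i in range(0,len(out),8): print(str(out[i:i+8]).replace(' ','').replace('0.0,','0,').replace('0.0]','0]'))
    print('end',p.round(4))
    return p,q
def st():
    s=robot.get_state(); M=R.from_rotvec(s['ee_rot']).as_matrix()
    print('t',round(s['time_s'],2),'pos',s['eef_pos'].round(4),'psi',round(np.arctan2(M[1,1],M[0,1]),3),'yz',M[2,1].round(3),'lean',round(np.arctan2(np.hypot(M[0,2],M[1,2]),-M[2,2]),3),'j',np.round(s['joint_positions'],3),'F',np.round(s['wrist_force'],1),'w',round(s['gripper_width'],4))
E
python3 - <<'E'
from plan import *
st(); Q=rot(1.18)
rows([([.33,.08,.24],rot(1.25),16),([.521,-.262,.20],Q,12)],-1)
E
```

```text
t 2.8 pos [0.146  0.5561 0.2393] psi 1.314 yz -0.0 lean 0.0 j [ 1.18   0.15   1.437 -0.     1.554 -0.134] F [-0.4  0.3 -0.5] w 0.0854
[[-1,[-1.87,-2.59,-0],[-0,-0,0.004]],[-1,[-1.88,-2.57,-0.01],[-0,-0,0.004]],[-1,[-1.88,-2.58,-0],[-0,-0,0.004]],[-1,[-1.9,-2.56,-0.01],[-0,-0,0.004]],[-1,[-1.91,-2.56,-0],[-0,-0,0.004]],[-1,[-1.92,-2.54,-0.01],[-0,-0,0.004]],[-1,[-1.93,-2.54,0],[-0,-0,0.004]],[-1,[-1.94,-2.54,-0],[-0,-0,0.004]]]
[[-1,[-1.95,-2.52,-0.01],[-0,0,0.004]],[-1,[-1.96,-2.52,-0],[-0,0,0.004]],[-1,[-1.97,-2.51,-0.01],[-0,0,0.004]],[-1,[-1.98,-2.5,-0],[-0,0,0.004]],[-1,[-1.99,-2.49,-0.01],[-0,0,0.004]],[-1,[-2.0,-2.49,0],[-0,0,0.004]],[-1,[-2.01,-2.48,-0],[-0,0,0.004]],[-1,[-2.02,-2.47,-0.01],[-0,0,0.004]]]
[[-1,[-2.41,-2.2,0.33],[-0,0,0.006]],[-1,[-2.42,-2.19,0.34],[-0,0,0.006]],[-1,[-2.44,-2.17,0.33],[-0,0,0.006]],[-1,[-2.44,-2.16,0.33],[-0,0,0.006]],[-1,[-2.46,-2.15,0.34],[-0,0,0.006]],[-1,[-2.48,-2.13,0.33],[-0,0,0.006]],[-1,[-2.48,-2.11,0.34],[-0,0,0.006]],[-1,[-2.5,-2.1,0.33],[-0,0,0.006]]]
[[-1,[-2.52,-2.08,0.33],[-0,0,0.006]],[-1,[-2.52,-2.07,0.34],[-0,0,0.005]],[-1,[-2.53,-2.06,0.33],[-0,0,0.006]],[-1,[-2.55,-2.04,0.33],[-0,0,0.005]]]
end [ 0.521 -0.262  0.2  ]
```

Call:
{"name": "play_rows", "arguments": {"moves": [[-1,[-1.9,-2.6,0],[0,0,0.004]],[-1,[-1.9,-2.6,0],[0,0,0.004]],[-1,[-1.9,-2.6,0],[0,0,0.004]],[-1,[-1.9,-2.6,0],[0,0,0.004]],[-1,[-1.9,-2.6,0],[0,0,0.004]],[-1,[-1.9,-2.5,0],[0,0,0.004]],[-1,[-1.9,-2.5,0],[0,0,0.004]],[-1,[-1.9,-2.5,0],[0,0,0.004]]]}}

```text
time_s: 3.47
eef_pos: [0.2378, 0.3166, 0.2393]
ee_rot: [0.452, 3.109, 0.0]
wrist_force: [0.8, 1.4, 1.1]
gripper_width: 0.0857
```

Call:
{"name": "play_rows", "arguments": {"moves": [[-1,[-2,-2.5,0],[0,0,0.004]],[-1,[-2,-2.5,0],[0,0,0.004]],[-1,[-2,-2.5,0],[0,0,0.004]],[-1,[-2,-2.5,0],[0,0,0.004]],[-1,[-2,-2.5,0],[0,0,0.004]],[-1,[-2,-2.5,0],[0,0,0.004]],[-1,[-2,-2.5,0],[0,0,0.004]],[-1,[-2,-2.5,0],[0,0,0.004]]]}}

```text
time_s: 4.13
eef_pos: [0.3309, 0.0778, 0.2396]
ee_rot: [0.502, 3.1, 0.0]
wrist_force: [1.1, 0.6, -0.1]
gripper_width: 0.0855
```

```bash
python3 - <<'E'
from plan import *
st(); rows([([.521,-.262,.20],rot(1.18),13)],-1)
E
```

```text
t 4.13 pos [0.3309 0.0778 0.2396] psi 1.25 yz 0.0 lean 0.001 j [ 0.003 -0.366  1.901 -0.     1.606 -1.247] F [ 1.1  0.6 -0.1] w 0.0855
[[-1,[-2.21,-2.02,0.31],[0,0,0.005]],[-1,[-2.22,-2.01,0.3],[0,0,0.005]],[-1,[-2.24,-1.99,0.31],[0,0,0.005]],[-1,[-2.24,-1.99,0.3],[0,0,0.005]],[-1,[-2.25,-1.97,0.31],[0,0,0.006]],[-1,[-2.26,-1.96,0.31],[0,0,0.005]],[-1,[-2.28,-1.95,0.3],[0,0,0.006]],[-1,[-2.28,-1.94,0.31],[0,0,0.005]]]
[[-1,[-2.3,-1.92,0.31],[0,0,0.006]],[-1,[-2.3,-1.91,0.3],[0,0,0.005]],[-1,[-2.32,-1.9,0.31],[0,0,0.006]],[-1,[-2.32,-1.89,0.3],[0,0,0.005]],[-1,[-2.34,-1.87,0.31],[0,0.001,0.006]]]
end [ 0.521 -0.262  0.2  ]
```

Call:
{"name": "play_rows", "arguments": {"moves": [[-1,[-2.2,-2,0.3],[0,0,0.005]],[-1,[-2.2,-2,0.3],[0,0,0.005]],[-1,[-2.2,-2,0.3],[0,0,0.005]],[-1,[-2.2,-2,0.3],[0,0,0.005]],[-1,[-2.3,-2,0.3],[0,0,0.005]],[-1,[-2.3,-2,0.3],[0,0,0.005]],[-1,[-2.3,-1.9,0.3],[0,0,0.005]],[-1,[-2.3,-1.9,0.3],[0,0,0.005]]]}}

```text
time_s: 4.8
eef_pos: [0.4486, -0.1311, 0.2152]
ee_rot: [0.565, 3.09, -0.0]
wrist_force: [0.8, 0.8, 0.6]
gripper_width: 0.0854
```

Call:
{"name": "play_rows", "arguments": {"moves": [[-1,[-2.3,-1.9,0.3],[0,0,0.006]],[-1,[-2.3,-1.9,0.3],[0,0,0.005]],[-1,[-2.3,-1.9,0.3],[0,0,0.006]],[-1,[-2.3,-1.9,0.3],[0,0,0.005]],[-1,[-2.3,-1.9,0.3],[0,0,0.006]]]}}

```text
time_s: 5.22
eef_pos: [0.5213, -0.2612, 0.2]
ee_rot: [-0.607, -3.082, 0.0]
wrist_force: [0.1, 1.3, 0.9]
gripper_width: 0.0854
```

```bash
python3 - <<'E'
from fit import *
from plan import st
st()
for n in ['scene','top']:
    p=get_image(n); save(p,n+'1')
    C=cloud(p)
    P=near(C,(0.6,0.42),.2,0.012,.2); r=fit(P,RACK,[.607,.42,.56]); print(n,'rack',r[0].round(4),r[1:])
    L=tf(P,r[0]); m=(L[:,2]<.1)&(L[:,0]<-.05)&(L[:,0]>-.12)&(L[:,2]>.028); 
    for y in (-.058,.058):
        G=L[m&(np.abs(L[:,1]-y)<.02)&(L[:,0]<-.066)]; print('grip',y,len(G),G.mean(0).round(4),G.min(0).round(3),G.max(0).round(3)) if len(G) else None
    print(np.nanmedian(near(C,(.43,0),.05,-.03,.03)[:,2]))
    P2=near(C,(0.535,-.26),.1,0.004,.08)
    print('stand',fit(P2,STAND,[.528,-.261,-.6])); print('cart',fit(P2[P2[:,2]>.02],CART,[.521,-.262,1.18],z0=.006))
E
```

```text
t 5.22 pos [ 0.5213 -0.2612  0.2   ] psi 1.182 yz -0.0 lean 0.0 j [-0.597  0.183  1.479 -0.     1.48  -1.778] F [0.1 1.3 0.9] w 0.0854
scene rack [0.6078 0.421  0.5644] (3863, np.float64(0.0012647447239951884), np.float64(-0.00030525531287117075))
grip -0.058 99 [-0.0869 -0.0541  0.0564] [-0.108 -0.065  0.028] [-0.066 -0.048  0.079]
grip 0.058 97 [-0.0855  0.0606  0.0569] [-0.104  0.049  0.029] [-0.066  0.067  0.075]
-0.0011781885625060662
stand (array([ 0.53043564, -0.26053271, -0.59197375]), 286, np.float64(0.0015725668867927478), np.float64(0.0007141810885066321))
cart (array([ 0.52099358, -0.2600782 ,  1.18109552]), 332, np.float64(0.0020576293154427328), np.float64(-0.00029397955958304633))
top rack [0.6097 0.4138 0.566 ] (1216, np.float64(0.0018069961350066673), np.float64(0.0011719307963751514))
grip 0.058 37 [-0.0916  0.0606  0.0624] [-0.108  0.054  0.034] [-0.066  0.074  0.082]
-0.00039440801550849613
stand (array([ 0.52525189, -0.26339975, -0.58040273]), 515, np.float64(0.002587349563151004), np.float64(0.002435839439881798))
cart (array([ 0.52252483, -0.26487755,  1.19373472]), 306, np.float64(0.002168285285162719), np.float64(0.0010464445643957876))
```

```bash
python3 - <<'E'
import cv2
a=cv2.imread('pics/scene1.png')[120:330,140:420]; cv2.imwrite('pics/s1c.png',cv2.resize(a,(800,600),interpolation=cv2.INTER_CUBIC))
a=cv2.imread('pics/top1.png')[120:300,130:420]; cv2.imwrite('pics/t1c.png',cv2.resize(a,(800,497),interpolation=cv2.INTER_CUBIC))
E
```

```text
(no output)
```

View pics/s1c.png

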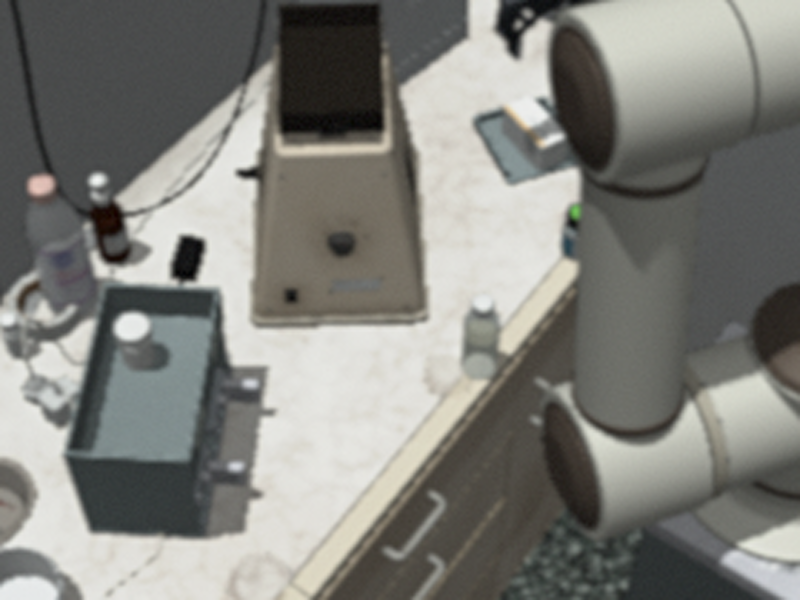

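View pics/t1c.png

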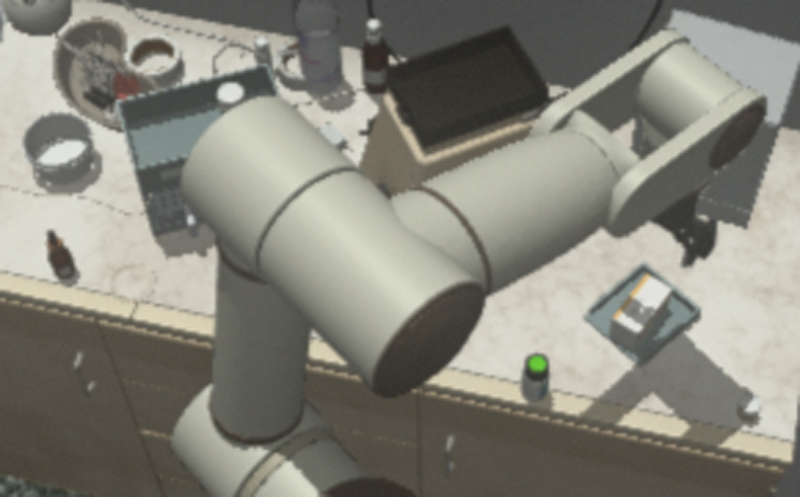

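Call:
{"name": "play_rows", "arguments": {"moves": [[-1,[0,0,2],[0,0,0]],[-1,[0,0,2.5],[0,0,0]],[-1,[0,0,2.5],[0,0,0]],[-1,[0,0,2.5],[0,0,0]],[-1,[0,0,2.5],[0,0,0]],[-1,[0,0,2.5],[0,0,0]],[-1,[0,0,2],[0,0,0]],[-1,[0,0,0],[0,0,0]]], "force": 30}}

```text
time_s: 5.98
eef_pos: [0.5189, -0.2584, 0.0316]
ee_rot: [-0.606, -3.077, -0.003]
wrist_force: [-0.1, 1.0, -1.2]
gripper_width: 0.0851
```

Call:
{"name": "play_rows", "arguments": {"moves": [[0.2,[0,0,0],[0,0,0]],[0.5,[0,0,0],[0,0,0]],[0.8,[0,0,0],[0,0,0]],[1,[0,0,0],[0,0,0]],[1,[0,0,0],[0,0,0]],[1,[0,0,0],[0,0,0]],[1,[0,0,0],[0,0,0]]], "force": 30}}

```text
time_s: 6.57
eef_pos: [0.5214, -0.2602, 0.0371]
ee_rot: [0.606, 3.08, -0.002]
wrist_force: [-1.0, 0.8, 6.6]
gripper_width: 0.0447
```

Call:
{"name": "play_rows", "arguments": {"moves": [[1,[0,0,-0.7],[0,0,0]],[1,[0,0,-1.5],[0,0,0]],[1,[0,0,-2],[0,0,0]],[1,[0,0,-2],[0,0,0]],[1,[0,0,-2],[0,0,0]],[1,[0,0,-1.8],[0,0,0]]]}}

```text
time_s: 7.07
eef_pos: [0.5209, -0.2599, 0.1378]
ee_rot: [0.607, 3.081, -0.001]
wrist_force: [-0.3, -1.4, -1.0]
gripper_width: 0.0443
```

```bash
python3 - <<'E'
from plan import *
st(); rows([([.425,-.02,.137],rot(1.182),12),([.425,-.02,.034],rot(1.182),6)],1)
E
```

```text
t 7.07 pos [ 0.5209 -0.2599  0.1378] psi 1.182 yz -0.0 lean 0.002 j [-0.595  0.218  1.566 -0.     1.356 -1.777] F [-0.3 -1.4 -1. ] w 0.0443
[[1,[1.5,1.55,0],[-0,0,0]],[1,[1.49,1.54,0.01],[-0,0,0]],[1,[1.5,1.55,0],[-0,0,0]],[1,[1.5,1.55,0.01],[-0,0,0]],[1,[1.49,1.54,-0],[-0,0,0]],[1,[1.5,1.55,0],[-0,0,0]],[1,[1.5,1.55,0.01],[-0,0,0]],[1,[1.5,1.54,0],[-0,0,0]]]
[[1,[1.49,1.55,0],[-0,0,0]],[1,[1.5,1.55,0.01],[-0,0.001,0]],[1,[1.5,1.54,0],[-0,0,0]],[1,[1.49,1.55,0.01],[-0,0.001,0]],[1,[-0,0,1.72],[-0,-0,0]],[1,[-0,0,1.71],[-0,-0,0]],[1,[-0,0,1.72],[-0,-0,0]],[1,[-0,0,1.72],[-0,-0,0]]]
[[1,[-0,0.01,1.71],[-0,-0,0]],[1,[-0,-0,1.72],[-0,-0,0]]]
end [ 0.425 -0.02   0.034]
```

Call:
{"name": "play_rows", "arguments": {"moves": [[1,[1.5,1.55,0],[0,0,0]],[1,[1.5,1.55,0],[0,0,0]],[1,[1.5,1.55,0],[0,0,0]],[1,[1.5,1.55,0],[0,0,0]],[1,[1.5,1.55,0],[0,0,0]],[1,[1.5,1.55,0],[0,0,0]],[1,[1.5,1.55,0],[0,0,0]],[1,[1.5,1.55,0],[0,0,0]]]}}

```text
time_s: 7.73
eef_pos: [0.4563, -0.0987, 0.1364]
ee_rot: [0.607, 3.081, -0.001]
wrist_force: [0.5, -0.1, -0.1]
gripper_width: 0.0445
```

Call:
{"name": "play_rows", "arguments": {"moves": [[1,[1.5,1.55,0],[0,0,0]],[1,[1.5,1.55,0],[0,0,0]],[1,[1.5,1.55,0],[0,0,0]],[1,[1.5,1.55,0],[0,0,0]],[1,[0,0,2],[0,0,0]],[1,[0,0,2],[0,0,0]],[1,[0,0,2],[0,0,0]],[1,[0,0,0],[0,0,0]]]}}

```text
time_s: 8.4
eef_pos: [0.4232, -0.019, 0.0733]
ee_rot: [-0.606, -3.079, 0.0]
wrist_force: [-0.4, 0.6, -2.1]
gripper_width: 0.0447
```

```bash
python3 - <<'E'
from plan import *
st(); p=get_image('top'); save(p,'t2'); p=get_image('scene'); save(p,'s2');st()
a=cv2.imread('pics/t2.png')[180:300,200:360]; cv2.imwrite('pics/t2c.png',cv2.resize(a,(800,600),interpolation=cv2.INTER_CUBIC))
E
```

```text
t 8.4 pos [ 0.4232 -0.019   0.0733] psi 1.182 yz -0.001 lean 0.003 j [-0.227 -0.043  1.992 -0.     1.196 -1.409] F [-0.4  0.6 -2.1] w 0.0447
t 8.5 pos [ 0.4248 -0.0195  0.0762] psi 1.182 yz -0.0 lean 0.0 j [-0.227 -0.045  1.987 -0.     1.199 -1.409] F [ 0.6  0.6 -0.3] w 0.0447
```

View pics/t2c.png

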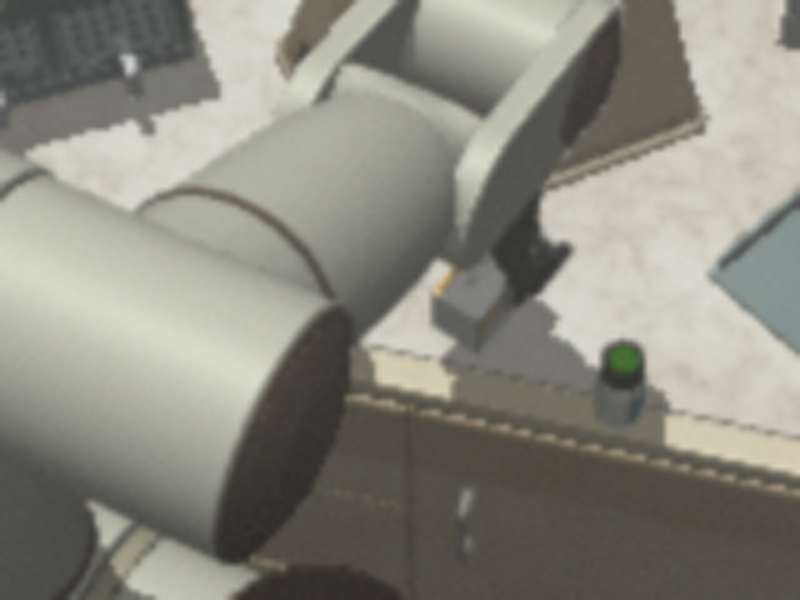

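View pics/s2.png

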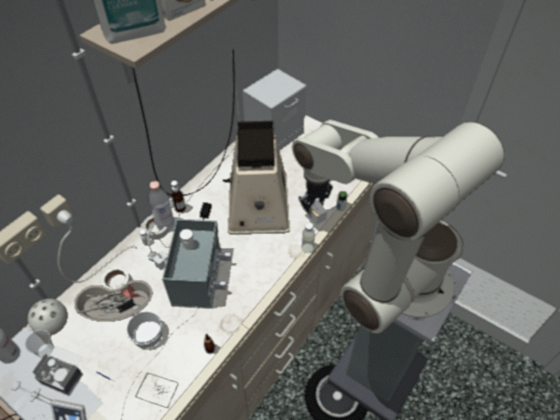

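Call:
{"name": "play_rows", "arguments": {"moves": [[1,[0,0,1.5],[0,0,0]],[1,[0,0,1.5],[0,0,0]],[1,[0,0,0.8],[0,0,0]],[1,[0,0,0.3],[0,0,0]],[1,[0,0,0.2],[0,0,0]],[1,[0,0,0.1],[0,0,0]],[1,[0,0,0],[0,0,0]],[1,[0,0,0],[0,0,0]]]}}

```text
time_s: 9.17
eef_pos: [0.425, -0.0195, 0.0319]
ee_rot: [0.607, 3.082, -0.0]
wrist_force: [-0.8, -0.0, -0.9]
gripper_width: 0.0444
```

Call:
{"name": "play_rows", "arguments": {"moves": [[1,[0,0,0.1],[0,0,0]],[1,[0,0,0],[0,0,0]]]}}

```text
time_s: 9.33
eef_pos: [0.4251, -0.0195, 0.0311]
ee_rot: [0.607, 3.082, -0.0]
wrist_force: [-4.8, 1.2, 11.6]
gripper_width: 0.0444
```

Call:
{"name": "play_rows", "arguments": {"moves": [[1,[0,0,0.1],[0,0,0]],[1,[0,0,0],[0,0,0]]]}}

```text
time_s: 9.5
eef_pos: [0.4252, -0.0195, 0.0309]
ee_rot: [0.606, 3.081, -0.0]
wrist_force: [-13.1, 2.1, 32.6]
gripper_width: 0.0448
```

Touching the worktop. Raise a hair, release.

Call:
{"name": "play_rows", "arguments": {"moves": [[1,[0,0,-0.1],[0,0,0]],[0.2,[0,0,0],[0,0,0]],[0,[0,0,0],[0,0,0]],[-0.4,[0,0,0],[0,0,0]],[-0.7,[0,0,0],[0,0,0]],[-1,[0,0,0],[0,0,0]],[-1,[0,0,0],[0,0,0]],[-1,[0,0,0],[0,0,0]]]}}

```text
time_s: 10.17
eef_pos: [0.4246, -0.0194, 0.0302]
ee_rot: [-0.607, -3.082, 0.0]
wrist_force: [0.5, -0.6, 0.7]
gripper_width: 0.0854
```

Call:
{"name": "play_rows", "arguments": {"moves": [[-1,[0,0,-1],[0,0,0]],[-1,[0,0,-2],[0,0,0]],[-1,[0,0,-3],[0,0,0]],[-1,[0,0,-3],[0,0,0]],[-1,[0,0,-3],[0,0,0]],[-1,[0,0,-3],[0,0,0]],[-1,[0,0,-3],[0,0,0]]]}}

```text
time_s: 10.75
eef_pos: [0.4243, -0.0193, 0.2127]
ee_rot: [0.607, 3.082, -0.0]
wrist_force: [0.1, -0.3, -0.6]
gripper_width: 0.0854
```

```bash
python3 - <<'E'
from fit import *
from plan import st
st()
for n in ['scene','top']:
    p=get_image(n); save(p,n+'3'); np.savez('pics/'+n+'3.npz',**{k:p[k] for k in p})
    C=cloud(p)
    for t in ['deep_cassette','deep_cassette_grip','flat_cassette','rack_lip','rack_keeper','rack','stand','needle_box']:
        print(t,[(np.round(a['point'],1).tolist(),round(a['p'],2)) for a in models.spot_point(p,t)[:2]])
    P=near(C,(0.6,0.42),.2,0.012,.2); r=fit(P,RACK,[.607,.42,.56]); print(n,'rack',r[0].round(4),r[1:])
    P2=near(C,(0.535,-.26),.11,0.003,.04)
    print('stand',fit(P2,STAND,[.528,-.261,-.6]))
    P3=near(C,(0.425,-.02),.06,0.01,.07)
    print('cart',fit(P3,CART,[.425,-.02,1.18])) if len(P3)>20 else None
a=cv2.imread('pics/scene3.png')[200:320,150:310]; cv2.imwrite('pics/s3c.png',cv2.resize(a,(800,600),interpolation=cv2.INTER_CUBIC))
a=cv2.imread('pics/top3.png')[120:300,130:420]; cv2.imwrite('pics/t3c.png',cv2.resize(a,(800,497),interpolation=cv2.INTER_CUBIC))
E
```

```text
t 10.75 pos [ 0.4243 -0.0193  0.2127] psi 1.182 yz 0.0 lean 0.001 j [-0.227 -0.16   1.8   -0.     1.501 -1.409] F [ 0.1 -0.3 -0.6] w 0.0854
deep_cassette [([292.6, 193.8], 0.65)]
deep_cassette_grip [([284.7, 221.8], 0.48)]
flat_cassette [([260.6, 201.6], 0.57)]
rack_lip [([277.0, 219.3], 0.82)]
rack_keeper []
rack [([348.8, 211.4], 0.74), ([277.2, 201.5], 0.65)]
stand [([169.5, 321.9], 0.61)]
needle_box [([221.8, 313.0], 0.8)]
scene rack [0.6077 0.4211 0.5655] (3868, np.float64(0.001218082591105743), np.float64(-0.00026632765251637797))
stand (array([ 0.51253341, -0.24462437, -0.69773551]), 246, np.float64(0.002050556692185428), np.float64(0.0008273320207232817))
cart (array([ 0.42580992, -0.01748141,  1.17204036]), 405, np.float64(0.0017695146051581248), np.float64(-0.0001251576298737199))
deep_cassette [([182.8, 208.6], 0.7), ([190.9, 196.2], 0.64)]
deep_cassette_grip [([197.5, 196.6], 0.55)]
flat_cassette [([184.6, 222.0], 0.51)]
rack_lip [([195.2, 212.2], 0.67)]
rack_keeper [([170.3, 205.2], 0.66)]
rack [([187.7, 209.4], 0.79)]
stand [([238.2, 359.0], 0.6)]
needle_box [([244.0, 296.7], 0.82)]
top rack [0.6062 0.4189 0.562 ] (2157, np.float64(0.0018630323536988694), np.float64(0.0013744106783755289))
stand (array([ 0.5254168 , -0.26420718, -0.53937625]), 790, np.float64(0.002592062183578679), np.float64(0.002253484881151904))
cart (array([ 0.42713557, -0.02152818,  1.18523693]), 337, np.float64(0.0021028237887653), np.float64(0.00061677891306227))
```

View pics/s3c.png

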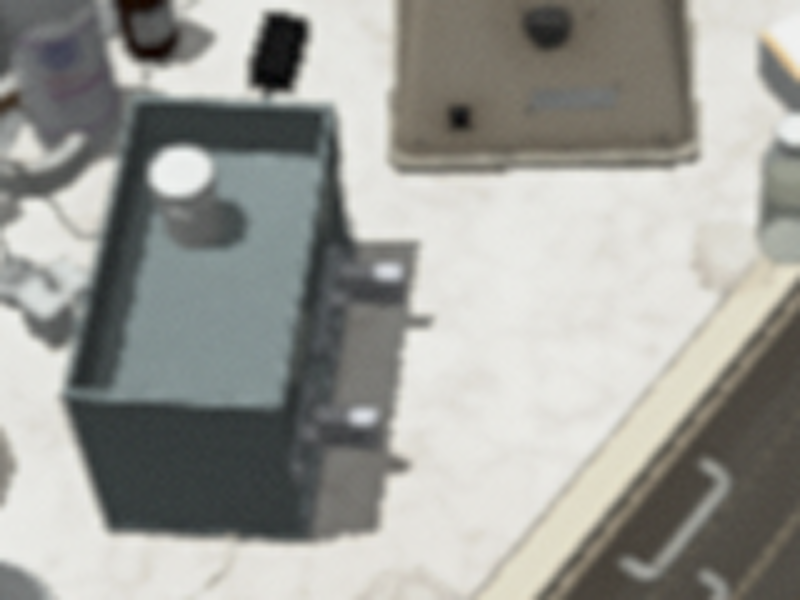

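View pics/t3c.png

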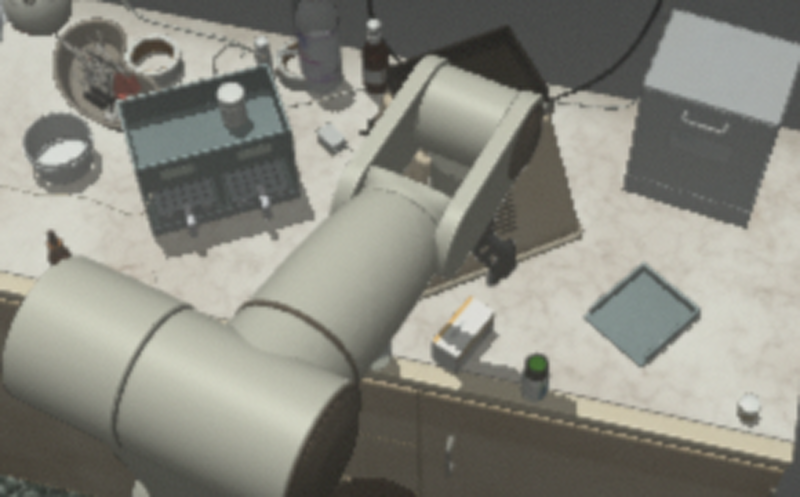

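```bash
python3 - <<'E'
from fit import *
for n in ['scene','top']:
  for k in ('0','3'):
    p=dict(np.load(f'pics/{n}{k}.npz')); C=cloud(p); P=near(C,(0.6,0.42),.25,0.012,.2)
    q=fit(P,RACK,[.607,.42,.56])[0]; L=tf(P,q)
    for y in (-.058,.058):
        m=(np.abs(L[:,1]-y)<.04)&(L[:,0]>-.05)&(L[:,0]<.0)&(L[:,2]<.1)&(np.abs(L[:,1]-y)>.012)
        print(n,k,y,'top z',m.sum(),np.percentile(L[m,2],[25,50,75]).round(4) if m.sum() else '')
        G=L[(np.abs(L[:,1]-y)<.025)&(L[:,0]<-.07)&(L[:,0]>-.12)&(L[:,2]>.055)&(L[:,2]<.085)]
        print('  grip',len(G),np.median(G,0).round(4),'x',np.percentile(G[:,0],[5,95]).round(4),'y',np.percentile(G[:,1],[5,95]).round(4),'z',np.percentile(G[:,2],[50,90]).round(4)) if len(G) else 0
    # z of rim check
    m=(np.abs(L[:,0]-0)<.05)&(np.abs(L[:,1])<.09)&(L[:,2]>.1)&(L[:,2]<.14); print('deck z',np.median(L[m,2]).round(4))
E
```

```text
scene 0 -0.058 top z 16 [0.0286 0.0292 0.0327]
  grip 56 [-0.0893 -0.0538  0.0658] x [-0.1053 -0.0709] y [-0.0613 -0.0486] z [0.0658 0.0717]
scene 0 0.058 top z 6 [0.0408 0.0447 0.0463]
  grip 53 [-0.0859  0.061   0.0657] x [-0.1019 -0.0719] y [0.0525 0.0652] z [0.0657 0.0722]
deck z 0.1194
scene 3 -0.058 top z 16 [0.0278 0.0311 0.0344]
  grip 48 [-0.0878 -0.0533  0.0676] x [-0.105  -0.0734] y [-0.0591 -0.0475] z [0.0676 0.0725]
scene 3 0.058 top z 8 [0.0415 0.0423 0.0461]
  grip 48 [-0.0873  0.0608  0.0666] x [-0.1015 -0.0719] y [0.0529 0.0646] z [0.0666 0.0723]
deck z 0.1194
top 0 -0.058 top z 120 [0.0296 0.0323 0.0369]
  grip 27 [-0.0914 -0.0612  0.0706] x [-0.1065 -0.0722] y [-0.0663 -0.0562] z [0.0706 0.0761]
top 0 0.058 top z 127 [0.0416 0.0464 0.0508]
  grip 25 [-0.0921  0.0533  0.0725] x [-0.1061 -0.0718] y [0.0476 0.0579] z [0.0725 0.0803]
deck z 0.1221
top 3 -0.058 top z 120 [0.0304 0.0344 0.0387]
  grip 28 [-0.0881 -0.0606  0.0686] x [-0.107  -0.0709] y [-0.0661 -0.0553] z [0.0686 0.0732]
top 3 0.058 top z 128 [0.0417 0.0465 0.0496]
  grip 24 [-0.0917  0.0534  0.0723] x [-0.1033 -0.0738] y [0.048  0.0587] z [0.0723 0.0769]
deck z 0.1218
```

```bash
cat > geo.py <<'E'
from plan import *
RK=np.array([.607,.420,.564])
def rk(x,y,z,q=RK):
    c,s=np.cos(q[2]),np.sin(q[2]); return np.array([q[0]+c*x-s*y,q[1]+s*x+c*y,z])
E
python3 - <<'E'
from geo import *
st()
psi=RK[2]+np.pi/2
pre=rk(-.1505,.057,.143); print(pre, rk(-.0817,.057,.045))
rows([([.33,.07,.25],rot(1.6),8),([.37,.24,.25],rot(1.9,.3),8),(pre,rot(psi,.61),8)],-1)
E
```

```text
t 11.65 pos [ 0.4247 -0.0194  0.2103] psi 1.182 yz -0.0 lean 0.0 j [-0.227 -0.157  1.802 -0.     1.496 -1.409] F [-0.7  0.1 -0.3] w 0.0852
[0.44933835 0.38771912 0.143     ] [0.50748286 0.4244976  0.045     ]
[[-1,[1.52,0.59,-0.5],[-0,-0,-0.052]],[-1,[1.49,0.66,-0.49],[-0,-0,-0.052]],[-1,[1.45,0.74,-0.5],[-0,-0,-0.052]],[-1,[1.4,0.81,-0.5],[-0,-0,-0.052]],[-1,[1.37,0.89,-0.49],[-0,-0,-0.052]],[-1,[1.32,0.96,-0.5],[-0,-0,-0.053]],[-1,[1.26,1.02,-0.5],[-0,-0,-0.052]],[-1,[1.21,1.09,-0.49],[-0,-0,-0.053]]]
[[-1,[-0.56,2.11,-0],[-0.006,-0.037,-0.037]],[-1,[-0.64,2.09,0.03],[-0.006,-0.037,-0.037]],[-1,[-0.71,2.06,0.08],[-0.006,-0.037,-0.037]],[-1,[-0.79,2.03,0.11],[-0.005,-0.037,-0.037]],[-1,[-0.86,2.01,0.15],[-0.006,-0.037,-0.037]],[-1,[-0.92,1.97,0.2],[-0.005,-0.038,-0.038]],[-1,[-0.99,1.93,0.24],[-0.006,-0.037,-0.037]],[-1,[-1.05,1.89,0.29],[-0.005,-0.038,-0.038]]]
[[-1,[-1.07,1.43,1.73],[-0.013,-0.039,-0.026]],[-1,[-1.04,1.37,1.79],[-0.013,-0.038,-0.027]],[-1,[-1.0,1.33,1.85],[-0.013,-0.039,-0.026]],[-1,[-0.97,1.27,1.9],[-0.013,-0.038,-0.027]],[-1,[-0.93,1.23,1.96],[-0.013,-0.039,-0.026]],[-1,[-0.88,1.17,2.01],[-0.013,-0.038,-0.027]],[-1,[-0.83,1.13,2.05],[-0.013,-0.039,-0.026]],[-1,[-0.79,1.08,2.1],[-0.013,-0.038,-0.027]]]
end [0.4493 0.3878 0.143 ]
```

Call:
{"name": "play_rows", "arguments": {"moves": [[-1,[1.5,0.6,-0.5],[0,0,-0.052]],[-1,[1.5,0.65,-0.5],[0,0,-0.052]],[-1,[1.45,0.75,-0.5],[0,0,-0.052]],[-1,[1.4,0.8,-0.5],[0,0,-0.052]],[-1,[1.35,0.9,-0.5],[0,0,-0.052]],[-1,[1.3,0.95,-0.5],[0,0,-0.052]],[-1,[1.25,1,-0.5],[0,0,-0.052]],[-1,[1.2,1.1,-0.5],[0,0,-0.052]]]}}

```text
time_s: 12.32
eef_pos: [0.3301, 0.0702, 0.2506]
ee_rot: [-0.046, 3.141, -0.0]
wrist_force: [0.0, -0.1, -0.0]
gripper_width: 0.0853
```

Call:
{"name": "play_rows", "arguments": {"moves": [[-1,[-0.55,2.1,0],[-0.006,-0.037,-0.037]],[-1,[-0.65,2.1,0],[-0.006,-0.037,-0.037]],[-1,[-0.7,2.05,0.1],[-0.006,-0.037,-0.037]],[-1,[-0.8,2,0.1],[-0.006,-0.037,-0.037]],[-1,[-0.85,2,0.15],[-0.006,-0.037,-0.037]],[-1,[-0.9,2,0.2],[-0.006,-0.037,-0.037]],[-1,[-1,1.95,0.25],[-0.006,-0.037,-0.037]],[-1,[-1.05,1.9,0.3],[-0.006,-0.037,-0.037]]]}}

```text
time_s: 12.98
eef_pos: [0.3709, 0.241, 0.2507]
ee_rot: [-0.464, 2.806, 0.075]
wrist_force: [0.2, -0.1, -0.2]
gripper_width: 0.0855
```

```bash
python3 - <<'E'
from geo import *
st(); rows([(rk(-.1505,.057,.143),rot(RK[2]+np.pi/2,.61),8)],-1)
E
```

```text
t 12.98 pos [0.3709 0.241  0.2507] psi 1.899 yz 0.003 lean 0.301 j [ 0.419 -0.335  1.886 -0.025  1.29  -1.476] F [ 0.2 -0.1 -0.2] w 0.0855
[[-1,[-1.05,1.42,1.74],[-0.013,-0.038,-0.027]],[-1,[-1.02,1.36,1.8],[-0.013,-0.038,-0.027]],[-1,[-0.99,1.31,1.85],[-0.013,-0.039,-0.027]],[-1,[-0.95,1.27,1.91],[-0.012,-0.038,-0.027]],[-1,[-0.91,1.21,1.96],[-0.012,-0.039,-0.027]],[-1,[-0.86,1.17,2.0],[-0.013,-0.038,-0.026]],[-1,[-0.82,1.12,2.06],[-0.012,-0.039,-0.027]],[-1,[-0.76,1.07,2.1],[-0.013,-0.038,-0.026]]]
end [0.4494 0.3877 0.143 ]
```

Call:
{"name": "play_rows", "arguments": {"moves": [[-1,[-1.05,1.4,1.75],[-0.013,-0.038,-0.027]],[-1,[-1,1.35,1.8],[-0.013,-0.038,-0.027]],[-1,[-1,1.3,1.85],[-0.013,-0.038,-0.027]],[-1,[-0.95,1.25,1.9],[-0.013,-0.038,-0.027]],[-1,[-0.9,1.2,1.95],[-0.013,-0.038,-0.027]],[-1,[-0.85,1.15,2],[-0.013,-0.038,-0.027]],[-1,[-0.8,1.1,2.05],[-0.013,-0.038,-0.027]],[-1,[-0.75,1.1,2.1],[-0.013,-0.038,-0.026]]]}}

```text
time_s: 13.65
eef_pos: [0.4492, 0.3862, 0.1418]
ee_rot: [-0.71, 2.449, 0.226]
wrist_force: [0.6, 0.7, -0.3]
gripper_width: 0.0854
```

```bash
python3 - <<'E'
from fit import *
from geo import *
st(); rows([(rk(-.0817,.057,.045),rot(RK[2]+np.pi/2,.61),8)],-1)
for n in ['scene','top']:
    p=get_image(n); save(p,n+'4'); np.savez('pics/'+n+'4.npz',**{k:p[k] for k in p})
    C=cloud(p); P2=near(C,(0.525,-.263),.11,0.003,.04)
    for a in (-.7,-.58,-.45): print(n,'stand',fit(P2,STAND,[.526,-.263,a]))
a=cv2.imread('pics/scene4.png')[180:330,150:350]; cv2.imwrite('pics/s4c.png',cv2.resize(a,(800,600),interpolation=cv2.INTER_CUBIC))
a=cv2.imread('pics/top4.png')[140:275,140:320]; cv2.imwrite('pics/t4c.png',cv2.resize(a,(800,600),interpolation=cv2.INTER_CUBIC))
E
```

```text
t 13.65 pos [0.4492 0.3862 0.1418] psi 2.136 yz 0.003 lean 0.607 j [ 0.585 -0.078  1.996 -0.015  0.616 -1.541] F [ 0.6  0.7 -0.3] w 0.0854
[[-1,[-0.03,0.01,1.49],[0,-0,-0]],[-1,[-0.02,0.01,1.49],[0,-0,-0]],[-1,[-0.03,0.01,1.49],[0.001,-0,-0]],[-1,[-0.02,0.01,1.5],[0,-0.001,-0]],[-1,[-0.03,0.01,1.49],[0.001,-0,-0]],[-1,[-0.02,0.02,1.49],[0,-0.001,-0]],[-1,[-0.02,0.01,1.49],[0.001,-0,-0]],[-1,[-0.03,0.01,1.49],[0,-0.001,-0]]]
end [0.5075 0.4245 0.045 ]
scene stand (array([ 0.52895552, -0.25901473, -0.57655891]), 578, np.float64(0.0018149439280631492), np.float64(0.0004200162120310434))
scene stand (array([ 0.52895552, -0.25901473, -0.57655891]), 578, np.float64(0.0018149440346621427), np.float64(0.0004200162002640116))
scene stand (array([ 0.52895552, -0.25901473, -0.57655891]), 578, np.float64(0.0018149440348105795), np.float64(0.00042001620028668096))
top stand (array([ 0.52342998, -0.26602212, -0.60513881]), 780, np.float64(0.0027629543347450014), np.float64(0.00266448093970014))
top stand (array([ 0.52302796, -0.26640242, -0.59489881]), 781, np.float64(0.0028352755835184054), np.float64(0.0027255585753693853))
top stand (array([ 0.52287161, -0.26627269, -0.5720761 ]), 775, np.float64(0.00277669403506408), np.float64(0.002650075773449556))
```

View pics/s4c.png

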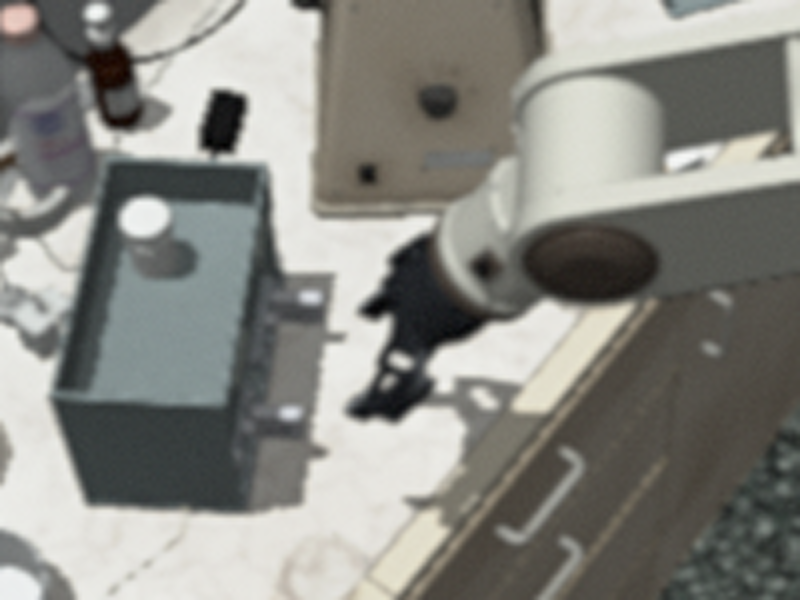

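View pics/t4c.png

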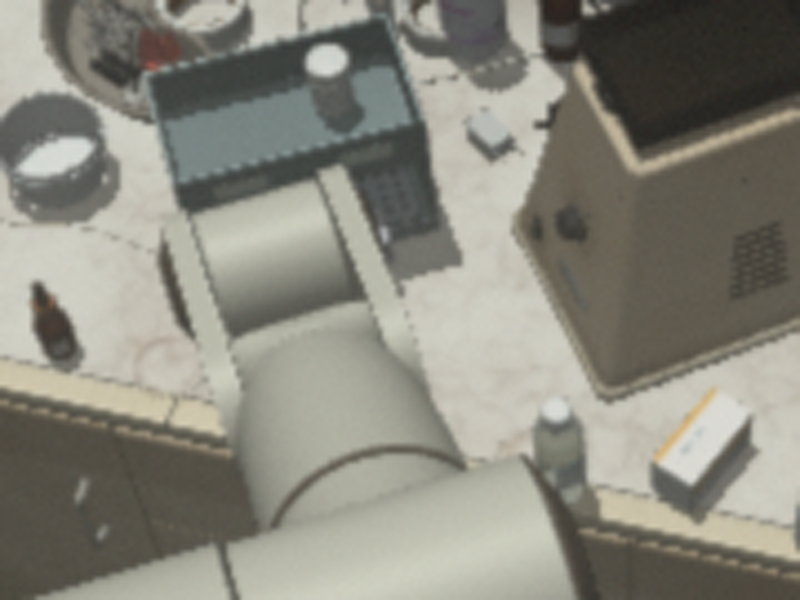

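Call:
{"name": "play_rows", "arguments": {"moves": [[-1,[0,0,1.5],[0,0,0]],[-1,[0,0,1.5],[0,0,0]],[-1,[0,0,1.5],[0,0,0]],[-1,[0,0,1.5],[0,0,0]],[-1,[0,0,1.5],[0,0,0]],[-1,[0,0,1.5],[0,0,0]],[-1,[0,0,1.5],[0,0,0]],[-1,[0,0,1.2],[0,0,0]]], "force": 100}}

```text
time_s: 14.42
eef_pos: [0.5054, 0.421, 0.0457]
ee_rot: [-0.708, 2.453, 0.225]
wrist_force: [0.3, 0.1, -0.7]
gripper_width: 0.0857
```

```bash
python3 - <<'E'
from fit import *
from geo import *
st(); rows([(rk(-.0817,.057,.045),rot(RK[2]+np.pi/2,.61),1)],-1)
p=get_image('scene'); save(p,'s5');st()
a=cv2.imread('pics/s5.png')[220:320,180:313]; cv2.imwrite('pics/s5c.png',cv2.resize(a,(800,600),interpolation=cv2.INTER_CUBIC))
E
```

```text
t 14.42 pos [0.5054 0.421  0.0457] psi 2.134 yz 0.003 lean 0.604 j [ 0.581  0.189  1.943 -0.019  0.406 -1.537] F [ 0.3  0.1 -0.7] w 0.0857
[[-1,[-0.25,0.18,0.26],[0.002,-0.006,-0.002]]]
end [0.5074 0.4244 0.045 ]
t 14.47 pos [0.5055 0.421  0.044 ] psi 2.134 yz 0.003 lean 0.602 j [ 0.581  0.192  1.943 -0.019  0.405 -1.537] F [-2.2 -1.7 -3.2] w 0.0854
```

View pics/s5c.png

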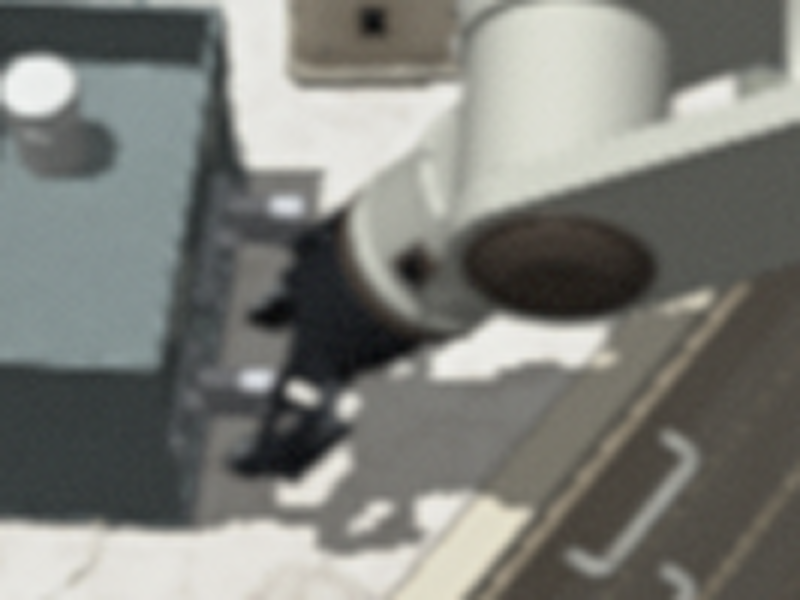

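Call:
{"name": "play_rows", "arguments": {"moves": [[-1,[0,0.15,0.2],[0,0,0]],[-0.4,[0,0,0],[0,0,0]],[0,[0,0,0],[0,0,0]],[0.3,[0,0,0],[0,0,0]],[0.6,[0,0,0],[0,0,0]],[0.8,[0,0,0],[0,0,0]],[1,[0,0,0],[0,0,0]],[1,[0,0,0],[0,0,0]]], "force": 40}}

```text
time_s: 15.13
eef_pos: [0.5052, 0.4231, 0.0448]
ee_rot: [-0.709, 2.451, 0.226]
wrist_force: [-2.3, -1.2, 4.3]
gripper_width: 0.0113
```

Call:
{"name": "play_rows", "arguments": {"moves": [[1,[0,0,0],[0,0,0]],[1,[0,0,0],[0,0,0]],[1,[0,0,0],[0,0,0]],[1,[0,0,0],[0,0,0]]], "force": 100}}

```text
time_s: 15.47
eef_pos: [0.5053, 0.4231, 0.0449]
ee_rot: [-0.709, 2.451, 0.226]
wrist_force: [-2.8, -2.3, 6.6]
gripper_width: 0.0104
```

```bash
python3 - <<'E'
from geo import *
st()
E
```

```text
t 15.47 pos [0.5053 0.4231 0.0449] psi 2.135 yz 0.003 lean 0.606 j [ 0.585  0.192  1.941 -0.024  0.403 -1.53 ] F [-2.8 -2.3  6.6] w 0.0104
```

```bash
cat >> geo.py <<'E'
def arc(p0,lean0,ex,ez,als,q=RK):
    # p0 local TCP (x,y,z)
    out=[]
    for a in als:
        x=p0[0]-ex; z=p0[2]-ez
        out.append((rk(ex+x*np.cos(a)+z*np.sin(a),p0[1],ez-x*np.sin(a)+z*np.cos(a),q),rot(q[2]+np.pi/2,lean0+a),1))
    return out
def loc(p,q=RK):
    c,s=np.cos(q[2]),np.sin(q[2]); d=p[:2]-q[:2]; return np.array([c*d[0]+s*d[1],-s*d[0]+c*d[1],p[2]])
E
python3 - <<'E'
from geo import *
s=robot.get_state(); l=loc(s['eef_pos']); print(l)
rows(arc(l,.606,.055,.010,np.linspace(0,.25,9)[1:]),1)
E
```

```text
[-0.0842544   0.05702058  0.04486889]
[[1,[-0.34,0,-0.29],[0.003,-0.032,-0.002]],[1,[-0.36,0,-0.27],[-0,-0.031,0]],[1,[-0.38,0,-0.24],[-0,-0.031,0]],[1,[-0.39,0,-0.23],[-0,-0.031,0]],[1,[-0.4,0,-0.19],[-0,-0.032,0]],[1,[-0.41,0,-0.17],[-0,-0.031,0]],[1,[-0.43,0,-0.15],[-0,-0.031,0]],[1,[-0.43,-0,-0.12],[-0,-0.031,0]]]
end [0.5162 0.4301 0.0782]
```

```bash
cat > ik.py <<'E'
import numpy as np
D=[([.146,.5561,.2393],[1.18,.15,1.437,0,1.554]),([.3309,.0778,.2396],[.003,-.366,1.901,0,1.606]),([.5213,-.2612,.2],[-.597,.183,1.479,0,1.48]),([.5209,-.2599,.1378],[-.595,.218,1.566,0,1.356]),([.4232,-.019,.0733],[-.227,-.043,1.992,0,1.196]),([.4243,-.0193,.2127],[-.227,-.16,1.8,0,1.501]),([.4492,.3862,.1418],[.585,-.078,1.996,-.015,.616]),([.5053,.4231,.0449],[.585,.192,1.941,-.024,.403]),([.3709,.241,.2507],[.419,-.335,1.886,-.025,1.29])]
A=[];b=[]
for p,j in D:
    c,s=np.cos(j[0]),np.sin(j[0]); r=c*p[0]+s*p[1]
    a2=j[1];a3=a2+j[2];a5=a3+j[4]
    A+= [[1,0,np.sin(a2),np.cos(a2),np.sin(a3),np.cos(a3),np.sin(a5)],[0,1,np.cos(a2),-np.sin(a2),np.cos(a3),-np.sin(a3),np.cos(a5)]]; b+=[r,p[2]]
A=np.array(A);b=np.array(b)
sol=np.linalg.lstsq(A,b,rcond=None)[0]
if __name__=='__main__': print(sol.round(4),np.abs(A@sol-b).max(), [round(-np.sin(j[0])*p[0]+np.cos(j[0])*p[1],4) for p,j in D])
from scipy.optimize import fsolve
def ik(r,z,lean,g=(.2,1.9)):
    def f(q):
        a2=q[0];a3=q[0]+q[1];a5=np.pi-lean
        k=np.array([[1,0,np.sin(a2),np.cos(a2),np.sin(a3),np.cos(a3),np.sin(a5)],[0,1,np.cos(a2),-np.sin(a2),np.cos(a3),-np.sin(a3),np.cos(a5)]])
        return k@sol-[r,z]
    q=fsolve(f,g); return [*q.round(3),round(np.pi-lean-q.sum(),3),np.abs(f(q)).max().round(4)]
E
python3 - <<'E'
import runpy; runpy.run_path('ik.py',run_name='__main__')
from ik import *
from geo import rk
def at(x,y,z,lean,j1=.585):
    p=rk(x,y,z); return ik(np.cos(j1)*p[0]+np.sin(j1)*p[1],z,lean)
print(at(-.0843,.057,.0449,.606))
for L in (.65,.7,.75,.8,.85):
  for gx in (-.088,-.094,-.097):
    t=(gx+.011*np.sin(L),.057,.054-.011*np.cos(L))
    print(L,gx,at(*t,L), end=' | ')
    for a in (.15,.19,.25):
        x=t[0]-.055;z=t[2]-.01; X=.055+x*np.cos(a)+z*np.sin(a);Z=.01-x*np.sin(a)+z*np.cos(a); l=L-a
        bx=X-.065*np.sin(l)+.0425*np.cos(l)
        print(a,at(X,.057,Z,l)[2],'corner',round(bx*1000),end='; ')
    print()
E
```

```text
[0.000e+00 1.601e-01 4.773e-01 4.000e-04 4.992e-01 7.050e-02 3.138e-01] 0.00033415591420035695 [np.float64(0.0768), np.float64(0.0768), np.float64(0.077), np.float64(0.0767), np.float64(0.0767), np.float64(0.0767), np.float64(0.0739), np.float64(0.0737), np.float64(0.0693)]
[np.float64(0.192), np.float64(1.941), np.float64(0.403), np.float64(0.0)]
0.65 -0.088 [np.float64(0.189), np.float64(1.965), np.float64(0.338), np.float64(0.0)] | 0.15 0.607 corner -68; 0.19 0.676 corner -63; 0.25 0.777 corner -55; 
0.65 -0.094 [np.float64(0.178), np.float64(1.978), np.float64(0.335), np.float64(0.0)] | 0.15 0.606 corner -74; 0.19 0.676 corner -69; 0.25 0.778 corner -60; 
0.65 -0.097 [np.float64(0.173), np.float64(1.985), np.float64(0.334), np.float64(0.0)] | 0.15 0.606 corner -77; 0.19 0.676 corner -72; 0.25 0.778 corner -63; 
0.7 -0.088 [np.float64(0.183), np.float64(1.997), np.float64(0.261), np.float64(0.0)] | 0.15 0.535 corner -72; 0.19 0.605 corner -66; 0.25 0.708 corner -58; 
0.7 -0.094 [np.float64(0.172), np.float64(2.011), np.float64(0.258), np.float64(0.0)] | 0.15 0.535 corner -78; 0.19
[... 921 characters left out ...]
5 0.388 corner -85; 0.19 0.461 corner -79; 0.25 0.567 corner -70; 
0.8 -0.097 [np.float64(0.164), np.float64(2.079), np.float64(0.099), np.float64(0.0)] | 0.15 0.388 corner -88; 0.19 0.461 corner -82; 0.25 0.568 corner -73; 
0.85 -0.088 [np.float64(0.183), np.float64(2.088), np.float64(0.021), np.float64(0.0)] | 0.15 0.312 corner -82; 0.19 0.386 corner -77; 0.25 0.494 corner -68; 
0.85 -0.094 [np.float64(0.172), np.float64(2.101), np.float64(0.018), np.float64(0.0)] | 0.15 0.312 corner -88; 0.19 0.386 corner -83; 0.25 0.495 corner -74; 
0.85 -0.097 [np.float64(0.167), np.float64(2.107), np.float64(0.017), np.float64(0.0)] | 0.15 0.312 corner -91; 0.19 0.386 corner -85; 0.25 0.495 corner -77;
```

```bash
python3 - <<'E'
from geo import *
from ik import ik
SK=np.array([.526,-.2625,-.585])
for L in (.6,.65,.7,.72):
    for dz in (0,.05,.1):
        p=rk(-.096+.011*np.sin(L),0,.05+dz-.011*np.cos(L),SK); j1=-.6; print(L,dz,ik(np.cos(j1)*p[0]+np.sin(j1)*p[1],p[2],L,(-.1,2.3)))
# carry at radius
for r in (.30,.33,.36,.4):
    for z in (.2,.25,.3): print(r,z,ik(r,z,.5,(-.5,2.3)),ik(r,z,.7,(-.5,2.3)))
st()
Rg=rot(RK[2]+np.pi/2,.71); L=.71
# release, back off 2cm along tool, regrasp
t=rk(-.096+.011*np.sin(L),.057,.054-.011*np.cos(L)); print(t)
rows([(t,Rg,4)],-1)
E
```

```text
0.6 0 [np.float64(-0.133), np.float64(2.286), np.float64(0.389), np.float64(0.0)]
0.6 0.05 [np.float64(-0.227), np.float64(2.235), np.float64(0.533), np.float64(0.0)]
0.6 0.1 [np.float64(-0.298), np.float64(2.173), np.float64(0.667), np.float64(0.0)]
0.65 0 [np.float64(-0.143), np.float64(2.318), np.float64(0.317), np.float64(0.0)]
0.65 0.05 [np.float64(-0.243), np.float64(2.268), np.float64(0.467), np.float64(0.0)]
0.65 0.1 [np.float64(-0.319), np.float64(2.206), np.float64(0.604), np.float64(0.0)]
0.7 0 [np.float64(-0.151), np.float64(2.349), np.float64(0.243), np.float64(0.0)]
0.7 0.05 [np.float64(-0.257), np.float64(2.301), np.float64(0.398), np.float64(0.0)]
0.7 0.1 [np.float64(-0.338), np.float64(2.24), np.float64(0.54), np.float64(0.0)]
0.72 0 [np.float64(-0.152), np.float64(2.362), np.float64(0.212), np.float64(0.0)]
0.72 0.05 [np.float64(-0.262), np.float64(2.314), np.float64(0.37), np.float64(0.0)]
0.72 0.1 [np.float64(-0.345), np.float64(2.253), np.float64(0.514), np.float64(0.0)]
0.3 0.2 [np.float64(-0.838), np.float64(2.277), np.float64(1.203), np.float64(0.0)] [np.float
[... 1489 characters left out ...]
.825), np.float64(0.0)]
0.4 0.25 [np.float64(-0.56), np.float64(2.068), np.float64(1.133), np.float64(0.0)] [np.float64(-0.694), np.float64(2.198), np.float64(0.937), np.float64(0.0)]
0.4 0.3 [np.float64(-0.563), np.float64(1.971), np.float64(1.234), np.float64(0.0)] [np.float64(-0.697), np.float64(2.1), np.float64(1.038), np.float64(0.0)]
t 15.47 pos [0.5053 0.4231 0.0449] psi 2.135 yz 0.003 lean 0.606 j [ 0.585  0.192  1.941 -0.024  0.403 -1.53 ] F [-2.8 -2.3  6.6] w 0.0104
[0.50145727 0.4206862  0.04565802]
[[-1,[0.08,-0,-0.08],[0.001,-0.026,-0]],[-1,[0.08,-0,-0.08],[0,-0.026,-0.001]],[-1,[0.08,-0,-0.09],[0.001,-0.026,-0]],[-1,[0.08,-0,-0.09],[0,-0.026,-0.001]]]
end [0.5014 0.4207 0.0457]
```

Call:
{"name": "play_rows", "arguments": {"moves": [[0.2,[0,0,0],[0,0,0]],[0,[0,0,0],[0,0,0]],[0,[0,0,0],[0,0,0]],[0,[0.1,0,-0.1],[0,-0.026,0]],[0,[0.1,0,-0.1],[0,-0.026,0]],[0,[0.1,0,-0.1],[0,-0.026,0]],[0,[0.1,0,-0.1],[0,-0.026,0]],[0,[0,0,0],[0,0,0]]], "force": 40}}

```text
time_s: 16.13
eef_pos: [0.4995, 0.4195, 0.0442]
ee_rot: [-0.68, 2.354, 0.256]
wrist_force: [0.0, -1.6, -0.3]
gripper_width: 0.043
```

```bash
python3 - <<'E'
from geo import *
st(); print(loc(robot.get_state()['eef_pos'])); L=.71
t=rk(-.096+.011*np.sin(L),.057,.054-.011*np.cos(L)); print(loc(t))
rows([(t,rot(RK[2]+np.pi/2,.71),1)],-1)
E
```

```text
t 16.13 pos [0.4995 0.4195 0.0442] psi 2.135 yz 0.003 lean 0.708 j [ 0.586  0.167  2.027 -0.051  0.24  -1.502] F [ 0.  -1.6 -0.3] w 0.043
[-0.09114969  0.05704404  0.04421796]
[-0.08882983  0.057       0.04565802]
[[-1,[-0.27,-0,0.04],[0.002,-0.002,-0.002]]]
end [0.5014 0.4207 0.0457]
```

Call:
{"name": "play_rows", "arguments": {"moves": [[0,[-0.25,0,0],[0,0,0]],[0,[0,0,0],[0,0,0]],[0.4,[0,0,0],[0,0,0]],[0.7,[0,0,0],[0,0,0]],[1,[0,0,0],[0,0,0]],[1,[0,0,0],[0,0,0]],[1,[0,0,0],[0,0,0]]], "force": 40}}

```text
time_s: 16.72
eef_pos: [0.5022, 0.4211, 0.047]
ee_rot: [-0.68, 2.353, 0.256]
wrist_force: [1.7, 0.1, 1.4]
gripper_width: 0.0115
```

Call:
{"name": "play_rows", "arguments": {"moves": [[1,[0,0,0],[0,0,0]],[1,[0,0,0],[0,0,0]],[1,[0,0,0],[0,0,0]],[1,[0,0,0],[0,0,0]]], "force": 110}}

```text
time_s: 17.05
eef_pos: [0.5022, 0.4211, 0.0471]
ee_rot: [-0.68, 2.353, 0.256]
wrist_force: [2.5, -1.3, 2.7]
gripper_width: 0.0107
```

```bash
python3 - <<'E'
from geo import *
st(); l=loc(robot.get_state()['eef_pos']); print(l)
rows(arc(l,.71,.055,.010,-np.linspace(0,.21,9)[1:]),1)
rows([(P,rot(RK[2]+np.pi/2,.71-a),1) for (P,_,_),a in zip(arc(l,.71,.055,.010,np.linspace(0,.21,9)[1:]),np.linspace(0,.21,9)[1:])],1)
E
```

```text
t 17.05 pos [0.5022 0.4211 0.0471] psi 2.135 yz 0.003 lean 0.709 j [ 0.586  0.167  2.019 -0.05   0.246 -1.503] F [ 2.5 -1.3  2.7] w 0.0107
[-0.0879914   0.05697875  0.04706683]
[[1,[0.32,-0,0.23],[0.002,0.026,-0.002]],[1,[0.3,-0,0.24],[0,0.026,-0]],[1,[0.29,-0,0.25],[0,0.026,-0]],[1,[0.28,-0,0.28],[0,0.026,-0]],[1,[0.26,-0,0.28],[0,0.027,-0]],[1,[0.24,-0,0.3],[0,0.026,-0]],[1,[0.23,-0,0.31],[0,0.026,-0]],[1,[0.22,-0,0.33],[0,0.026,-0]]]
end [0.4983 0.4187 0.0164]
[[1,[-0.32,0,-0.22],[0.002,0.026,-0.002]],[1,[-0.32,0,-0.21],[0,0.026,-0]],[1,[-0.32,0,-0.22],[0,0.026,-0]],[1,[-0.33,0,-0.22],[0,0.026,-0]],[1,[-0.32,0,-0.22],[0,0.027,-0]],[1,[-0.32,0,-0.21],[0,0.026,-0]],[1,[-0.32,0,-0.22],[0,0.026,-0]],[1,[-0.32,0,-0.22],[0,0.026,-0]]]
end [0.5114 0.4269 0.0761]
```

Call:
{"name": "play_rows", "arguments": {"moves": [[1,[-0.32,0,-0.22],[0,0.026,0]],[1,[-0.32,0,-0.22],[0,0.026,0]],[1,[-0.32,0,-0.22],[0,0.026,0]],[1,[-0.32,0,-0.22],[0,0.026,0]]]}}

```text
time_s: 17.38
eef_pos: [0.5056, 0.4233, 0.0616]
ee_rot: [-0.71, 2.454, 0.225]
wrist_force: [2.4, 0.8, 0.7]
gripper_width: 0.0104
```

Call:
{"name": "play_rows", "arguments": {"moves": [[1,[-0.32,0,-0.22],[0,0.026,0]],[1,[-0.32,0,-0.22],[0,0.026,0]],[1,[-0.32,0,-0.22],[0,0.026,0]],[1,[-0.32,0,-0.22],[0,0.026,0]],[1,[0,0,0],[0,0,0]]]}}

```text
time_s: 17.8
eef_pos: [0.5117, 0.4271, 0.0767]
ee_rot: [-0.738, 2.551, 0.193]
wrist_force: [1.1, -0.3, -2.6]
gripper_width: 0.0102
```

```bash
python3 - <<'E'
from geo import *
st(); print(loc(robot.get_state()['eef_pos']))
p=get_image('scene'); save(p,'s6');st()
a=cv2.imread('pics/s6.png')[220:320,180:313]; cv2.imwrite('pics/s6c.png',cv2.resize(a,(800,600),interpolation=cv2.INTER_CUBIC))
E
```

```text
t 17.8 pos [0.5117 0.4271 0.0767] psi 2.135 yz 0.003 lean 0.5 j [ 0.583  0.189  1.823 -0.011  0.629 -1.544] F [ 1.1 -0.3 -2.6] w 0.0102
[-0.07680209  0.05693095  0.07673868]
t 17.85 pos [0.5111 0.4268 0.0758] psi 2.135 yz 0.003 lean 0.501 j [ 0.583  0.189  1.825 -0.011  0.627 -1.544] F [-0.2  0.2 -1. ] w 0.0099
```

View pics/s6c.png

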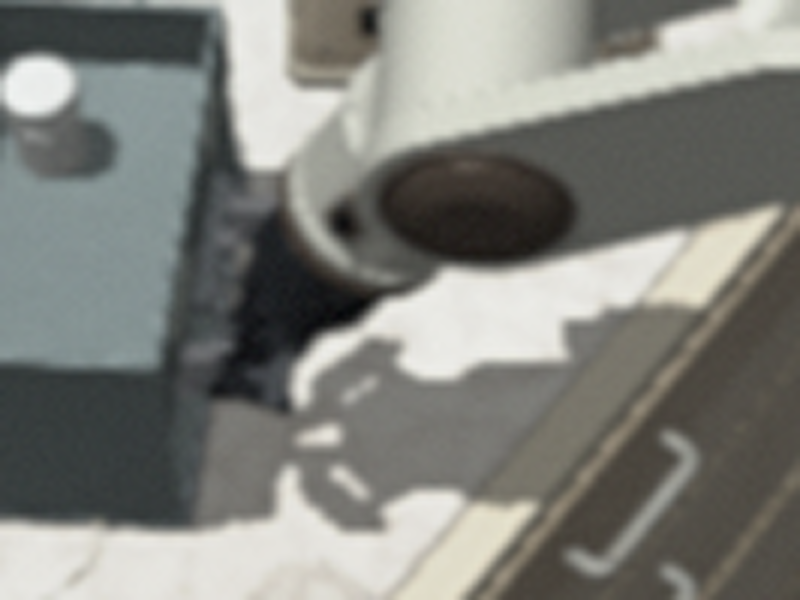

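```bash
python3 - <<'E'
from geo import *
l=loc(robot.get_state()['eef_pos']); Q=rot(RK[2]+np.pi/2,.5)
rows([(rk(l[0]-.042,l[1],l[2]+.002),Q,6),(rk(l[0]-.07,l[1],l[2]+.027),Q,4),(rk(l[0]-.15,l[1],l[2]+.08),Q,6)],1)
E
```

```text
[[1,[0.6,0,-0.37],[0,0,-0]],[1,[0.6,0,-0.36],[0.001,0,-0]],[1,[0.59,-0,-0.37],[0,0,-0]],[1,[0.6,-0,-0.36],[0.001,0,-0.001]],[1,[0.6,-0,-0.37],[0,0,-0]],[1,[0.6,-0,-0.36],[0.001,0.001,-0.001]],[1,[0.31,-0,-0.88],[-0,-0,0]],[1,[0.32,-0,-0.89],[-0,-0,0]]]
[[1,[0.31,-0,-0.88],[-0,-0,0]],[1,[0.32,-0,-0.89],[-0,-0,0]],[1,[0.75,-0,-1.41],[-0,-0,0]],[1,[0.74,-0,-1.42],[-0,-0,0]],[1,[0.75,-0,-1.41],[-0,-0,0]],[1,[0.75,-0,-1.42],[-0,-0,0]],[1,[0.74,-0,-1.41],[-0,-0,0]],[1,[0.75,-0,-1.41],[-0,-0,0]]]
end [0.3844 0.3466 0.1558]
```

Call:
{"name": "play_rows", "arguments": {"moves": [[1,[0.6,0,-0.37],[0,0,0]],[1,[0.6,0,-0.36],[0,0,0]],[1,[0.6,0,-0.37],[0,0,0]],[1,[0.6,0,-0.36],[0,0,0]]]}}

```text
time_s: 18.18
eef_pos: [0.486, 0.4109, 0.0767]
ee_rot: [-0.738, 2.551, 0.193]
wrist_force: [-1.0, 0.8, -2.5]
gripper_width: 0.01
```

Call:
{"name": "play_rows", "arguments": {"moves": [[1,[0.6,0,-0.37],[0,0,0]],[1,[0.6,0,-0.36],[0,0,0]],[1,[0,0,0],[0,0,0]]]}}

```text
time_s: 18.43
eef_pos: [0.4742, 0.4035, 0.0778]
ee_rot: [-0.738, 2.551, 0.193]
wrist_force: [-0.1, -0.4, -1.2]
gripper_width: 0.0103
```

```bash
python3 - <<'E'
from geo import *
st(); print(loc(robot.get_state()['eef_pos']))
for n in ('scene','top'):
    p=get_image(n); save(p,n+'7')
a=cv2.imread('pics/scene7.png')[220:320,180:313]; cv2.imwrite('pics/s7c.png',cv2.resize(a,(800,600),interpolation=cv2.INTER_CUBIC))
E
```

```text
t 18.43 pos [0.4742 0.4035 0.0778] psi 2.135 yz 0.003 lean 0.5 j [ 0.585  0.103  1.921 -0.013  0.618 -1.541] F [-0.1 -0.4 -1.2] w 0.0103
[-0.12107426  0.05701171  0.07775476]
```

View pics/s7c.png

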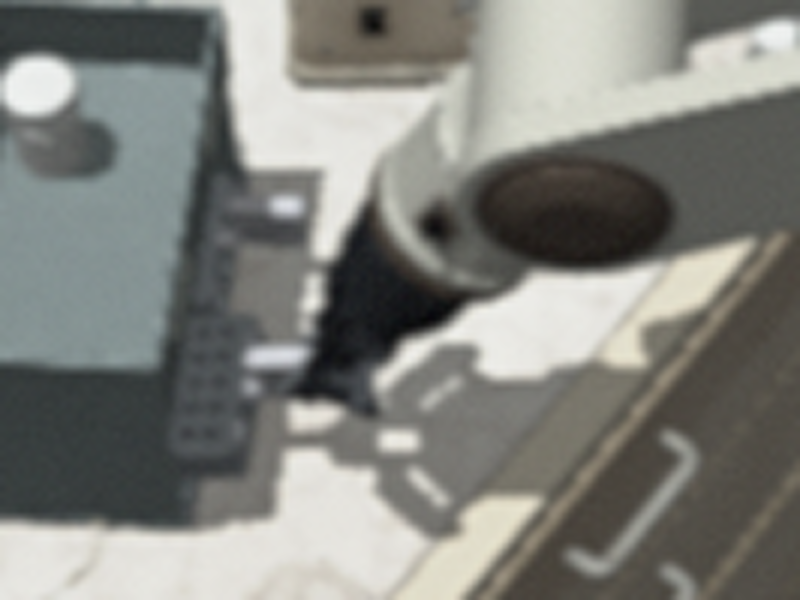

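Call:
{"name": "play_rows", "arguments": {"moves": [[1,[0.31,0,-0.88],[0,0,0]],[1,[0.31,0,-0.88],[0,0,0]],[1,[0.31,0,-0.88],[0,0,0]],[1,[0.31,0,-0.88],[0,0,0]]]}}

```text
time_s: 18.87
eef_pos: [0.4515, 0.3889, 0.1036]
ee_rot: [-0.737, 2.55, 0.193]
wrist_force: [-0.0, 0.6, -2.3]
gripper_width: 0.0103
```

Call:
{"name": "play_rows", "arguments": {"moves": [[1,[1,0,-1.1],[0,0,0]],[1,[1,0,-1.1],[0,0,0]],[1,[1,0,-1.1],[0,0,0]],[1,[1,0,-1.1],[0,0,0]],[1,[1,0,-1.1],[0,0,0]],[1,[1,0,-1.1],[0,0,0]]]}}

```text
time_s: 19.37
eef_pos: [0.3799, 0.3435, 0.1326]
ee_rot: [-0.738, 2.55, 0.193]
wrist_force: [0.6, -0.5, -1.7]
gripper_width: 0.0101
```

```bash
python3 - <<'E'
from geo import *
st(); print(loc(robot.get_state()['eef_pos']))
for n in ('scene','top'):
    p=get_image(n); save(p,n+'8')
a=cv2.imread('pics/scene8.png')[180:330,150:350]; cv2.imwrite('pics/s8c.png',cv2.resize(a,(800,600),interpolation=cv2.INTER_CUBIC))
E
```

```text
t 19.37 pos [0.3799 0.3435 0.1326] psi 2.135 yz 0.003 lean 0.502 j [ 0.591 -0.207  2.088 -0.015  0.759 -1.535] F [ 0.6 -0.5 -1.7] w 0.0101
[-0.23284798  0.05675439  0.13264435]
```

View pics/s8c.png

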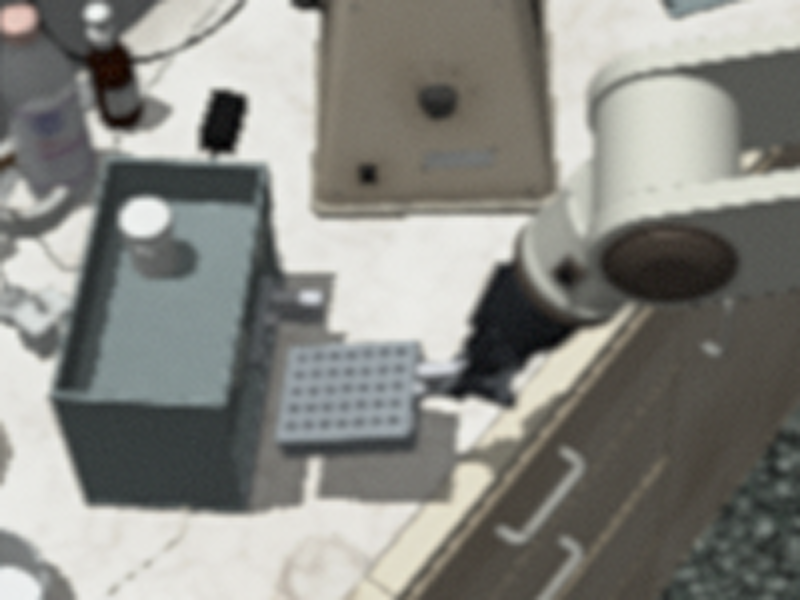

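```bash
cat > casfit.py <<'E'
from fit import *
from geo import *
DC=[((-55,-45,6),(55,45,36)),((-55,-45,0),(-50,45,6)),((50,-45,0),(55,45,6)),((-66,-6,22),(-55,6,36))]
def T_tool_cas0():
    L=.709; p=np.array([-.088,0,.047])  # TCP rel. rack x,z; cassette origin at (0,0,.010)
    Rt=rot(np.pi/2,L).as_matrix(); return Rt.T@(np.array([0,0,.010])-p), R.from_matrix(Rt.T)
def casfit(pics,yawonly=False):
    s=robot.get_state(); p=s['eef_pos']; q=R.from_rotvec(s['ee_rot']); t,r=T_tool_cas0()
    o0=p+q.apply(t); r0=q*r
    res=[]
    for pc in pics:
        P=cloud(pc).reshape(-1,3); P=P[np.isfinite(P[:,0])]
        o=o0.copy(); rr=r0
        prior=np.r_[.004*np.ones(3),.03*np.ones(3)]
        for tol in (.012,.009,.007):
            L=rr.inv().apply(P-o); m=np.abs(sdf(L,DC))<tol; m&=(L[:,0]>-.06)&(L[:,2]>.008); Q=P[m]
            f=lambda v:np.r_[sdf((rr*R.from_rotvec(v[3:])).inv().apply(Q-o-v[:3]),DC)/.003]
            v=least_squares(f,np.zeros(6),loss='soft_l1',x_scale=[.01]*3+[.1]*3).x
            o=o+v[:3]; rr=rr*R.from_rotvec(v[3:])
        z=rr.as_matrix()[:,2]; x=rr.as_matrix()[:,0]
        dev=(r0.inv()*rr).as_rotvec()
        print(len(Q),'origin',o.round(4),'exp',o0.round(4),'dif_cas',r0.inv().apply(o-o0).round(4),'drot',dev.round(3),'pitch',np.arcsin(-x[2]).round(3),'yaw',np.arctan2(x[1],x[0]).round(3))
        res.append((o,rr))
    return o0,r0,res
E
python3 - <<'E'
from casfit import *
p=get_image('scene');p2=get_image('top')
casfit([p,p2])
E
```

```text
941 origin [0.447  0.3882 0.0781] exp [0.4471 0.3862 0.0785] dif_cas [ 0.001   0.0017 -0.0002] drot [-0.     0.007 -0.009] pitch 0.213 yaw 0.555
13 origin [0.4511 0.3888 0.1156] exp [0.4471 0.3862 0.0785] dif_cas [-0.0029  0.0001  0.0372] drot [0.01  0.688 0.081] pitch 0.891 yaw 0.693
```

```bash
python3 - <<'E'
from geo import *
from ik import ik
h=np.pi/2
print(ik(np.sqrt(.327**2-.077**2),.33,0.05,(-.4,1.8)))
rows([([.31,.27,.33],rot(.564+h,.05),10),([.325,.03,.33],rot(0+h,.0),10),([.38,-.17,.33],rot(-.585+h,0.1),8)],1)
E
```

```text
[np.float64(-0.432), np.float64(1.764), np.float64(1.76), np.float64(0.0)]
[[1,[-0.08,-0.24,-2.21],[0,0.045,-0]],[1,[0.02,-0.24,-2.21],[0,0.045,-0]],[1,[0.12,-0.24,-2.2],[0,0.045,-0]],[1,[0.22,-0.25,-2.2],[0,0.045,-0]],[1,[0.32,-0.24,-2.19],[0.001,0.045,-0]],[1,[0.41,-0.24,-2.17],[0,0.046,-0]],[1,[0.52,-0.24,-2.15],[0.001,0.045,-0]],[1,[0.61,-0.25,-2.12],[0,0.046,-0]]]
[[1,[0.71,-0.25,-2.09],[0.001,0.045,-0]],[1,[0.8,-0.24,-2.06],[0,0.046,-0.001]],[1,[1.16,-2.11,-0.06],[0.001,0.005,0.056]],[1,[1.03,-2.17,-0.05],[0.001,0.005,0.056]],[1,[0.91,-2.22,-0.04],[0.002,0.005,0.057]],[1,[0.79,-2.28,-0.04],[0.001,0.005,0.056]],[1,[0.66,-2.31,-0.02],[0.001,0.005,0.057]],[1,[0.52,-2.35,-0.03],[0.002,0.005,0.056]]]
[[1,[0.39,-2.37,-0.01],[0.001,0.005,0.057]],[1,[0.26,-2.39,-0.02],[0.002,0.004,0.056]],[1,[0.12,-2.4,-0],[0.001,0.005,0.057]],[1,[-0.02,-2.41,-0.01],[0.002,0.004,0.056]],[1,[-0.69,-2.5,0],[0.004,-0.012,0.073]],[1,[-0.86,-2.44,0.02],[0.004,-0.012,0.073]],[1,[-1.05,-2.38,0.04],[0.004,-0.012,0.073]],[1,[-1.21,-2.29,0.07],[0.003,-0.012,0.073]]]
[[1,[-1.37,-2.19,0.08],[0.003,-0.012,0.073]],[1,[-1.53,-2.09,0.11],[0.004,-0.012,0.073]],[1,[-1.68,-1.98,0.14],[0.003,-0.012,0.073]],[1,[-1.81,-1.84,0.17],[0.004,-0.013,0.074]]]
end [ 0.38 -0.17  0.33]
```

Call:
{"name": "play_rows", "arguments": {"moves": [[1,[-0.1,-0.25,-2.2],[0,0.045,0]],[1,[0,-0.25,-2.2],[0,0.045,0]],[1,[0.1,-0.25,-2.2],[0,0.045,0]],[1,[0.2,-0.25,-2.2],[0,0.045,0]],[1,[0.3,-0.25,-2.2],[0,0.045,0]],[1,[0.4,-0.25,-2.2],[0,0.045,0]],[1,[0.5,-0.25,-2.15],[0,0.045,0]],[1,[0.6,-0.25,-2.1],[0,0.045,0]]]}}

```text
time_s: 20.23
eef_pos: [0.3258, 0.2848, 0.2915]
ee_rot: [-0.836, 2.89, 0.063]
wrist_force: [-0.2, -0.1, -1.6]
gripper_width: 0.0106
```

Call:
{"name": "play_rows", "arguments": {"moves": [[1,[0.7,-0.25,-2.1],[0,0.045,0]],[1,[0.8,-0.25,-2.05],[0,0.045,0]],[1,[1.15,-2.1,-0.05],[0.001,0.005,0.056]],[1,[1.05,-2.15,-0.05],[0.001,0.005,0.056]],[1,[0.9,-2.2,-0.05],[0.001,0.005,0.056]],[1,[0.8,-2.3,-0.05],[0.001,0.005,0.056]],[1,[0.65,-2.3,0],[0.001,0.005,0.056]],[1,[0.5,-2.35,0],[0.001,0.005,0.056]]]}}

```text
time_s: 20.9
eef_pos: [0.3212, 0.1255, 0.3289]
ee_rot: [-0.351, 3.104, 0.017]
wrist_force: [1.6, -0.9, -0.9]
gripper_width: 0.0099
```

```bash
python3 - <<'E'
from geo import *
st(); h=np.pi/2
p=get_image('scene'); save(p,'s9')
rows([([.325,.03,.33],rot(0+h,.0),4),([.38,-.17,.33],rot(-.585+h,0.1),8)],1)
E
```

```text
t 20.9 pos [0.3212 0.1255 0.3289] psi 1.796 yz 0.009 lean 0.021 j [ 0.138 -0.371  1.727  0.011  1.768 -1.656] F [ 1.6 -0.9 -0.9] w 0.0099
[[1,[0.42,-2.28,-0.05],[0.002,0.004,0.055]],[1,[0.29,-2.3,-0.05],[0.002,0.004,0.055]],[1,[0.17,-2.31,-0.05],[0.003,0.004,0.055]],[1,[0.03,-2.31,-0.03],[0.002,0.005,0.054]],[1,[-0.69,-2.5,-0],[0.004,-0.012,0.073]],[1,[-0.86,-2.44,0.02],[0.004,-0.012,0.073]],[1,[-1.05,-2.38,0.04],[0.004,-0.012,0.073]],[1,[-1.21,-2.29,0.06],[0.003,-0.012,0.073]]]
[[1,[-1.37,-2.2,0.08],[0.004,-0.012,0.073]],[1,[-1.53,-2.09,0.12],[0.003,-0.012,0.073]],[1,[-1.68,-1.97,0.13],[0.004,-0.013,0.073]],[1,[-1.82,-1.84,0.17],[0.003,-0.012,0.074]]]
end [ 0.38 -0.17  0.33]
```

View pics/s9.png

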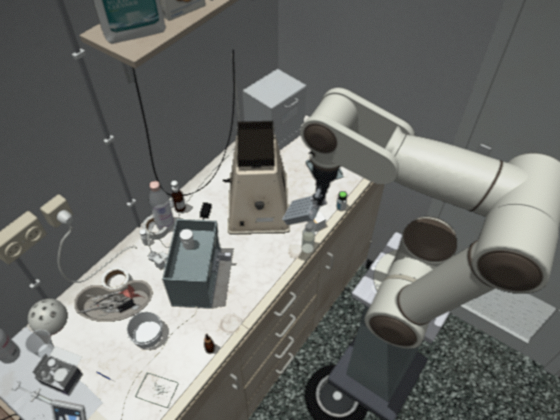

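Call:
{"name": "play_rows", "arguments": {"moves": [[1,[0.4,-2.3,-0.05],[0.002,0.004,0.055]],[1,[0.3,-2.3,-0.05],[0.002,0.004,0.055]],[1,[0.15,-2.3,-0.05],[0.003,0.004,0.055]],[1,[0,-2.3,0],[0.002,0.004,0.055]],[1,[-0.7,-2.5,0],[0.004,-0.012,0.073]],[1,[-0.85,-2.45,0],[0.004,-0.012,0.073]],[1,[-1.05,-2.4,0.05],[0.004,-0.012,0.073]],[1,[-1.2,-2.3,0.05],[0.004,-0.012,0.073]]]}}

```text
time_s: 21.62
eef_pos: [0.3545, -0.0677, 0.3297]
ee_rot: [0.444, 3.06, -0.022]
wrist_force: [2.0, 0.6, -1.8]
gripper_width: 0.0105
```

Call:
{"name": "play_rows", "arguments": {"moves": [[1,[-1.35,-2.2,0.1],[0.004,-0.012,0.073]],[1,[-1.55,-2.1,0.1],[0.003,-0.012,0.073]],[1,[-1.7,-1.95,0.15],[0.004,-0.012,0.073]],[1,[-1.8,-1.85,0.15],[0.003,-0.012,0.073]],[1,[0,0,0],[0,0,0]]]}}

```text
time_s: 22.03
eef_pos: [0.3831, -0.1694, 0.3288]
ee_rot: [0.877, 2.917, -0.042]
wrist_force: [0.6, 0.2, -1.7]
gripper_width: 0.01
```

```bash
python3 - <<'E'
from casfit import *
st()
for n in ['scene','top']:
    p=get_image(n); save(p,n+'10')
    C=cloud(p); P2=near(C,(0.525,-.263),.11,0.003,.04)
    print(n,'stand',fit(P2,STAND,[.526,-.263,-.58]), [ (np.round(a['point'],1),round(a['p'],2)) for a in models.spot_point(p,'stand')[:1]])
    casfit([p])
a=cv2.imread('pics/scene10.png')[120:270,240:440]; cv2.imwrite('pics/s10c.png',cv2.resize(a,(800,600),interpolation=cv2.INTER_CUBIC))
a=cv2.imread('pics/top10.png')[170:290,270:430]; cv2.imwrite('pics/t10c.png',cv2.resize(a,(800,600),interpolation=cv2.INTER_CUBIC))
E
```

```text
t 22.03 pos [ 0.3831 -0.1694  0.3288] psi 0.987 yz 0.001 lean 0.1 j [-0.603 -0.262  1.653  0.003  1.651 -1.589] F [ 0.6  0.2 -1.7] w 0.01
scene stand (array([ 0.52695013, -0.2592963 , -0.56730971]), 594, np.float64(0.0017777055683384502), np.float64(0.0004697649290863583)) [(array([170.6, 324.7]), 0.95)]
289 origin [ 0.4268 -0.1964  0.2458] exp [ 0.4251 -0.1943  0.2484] dif_cas [ 0.0036 -0.0009 -0.0006] drot [-0.002  0.001  0.002] pitch 0.612 yaw -0.575
top stand (array([ 0.52138347, -0.26706039, -0.59132272]), 685, np.float64(0.0027718097635052123), np.float64(0.0025695141437530183)) [(array([238.4, 357.8]), 0.83)]
287 origin [ 0.4274 -0.1958  0.2501] exp [ 0.4251 -0.1932  0.2488] dif_cas [ 0.002  -0.0009  0.003 ] drot [ 0.03   0.036 -0.   ] pitch 0.645 yaw -0.574
```

View pics/s10c.png

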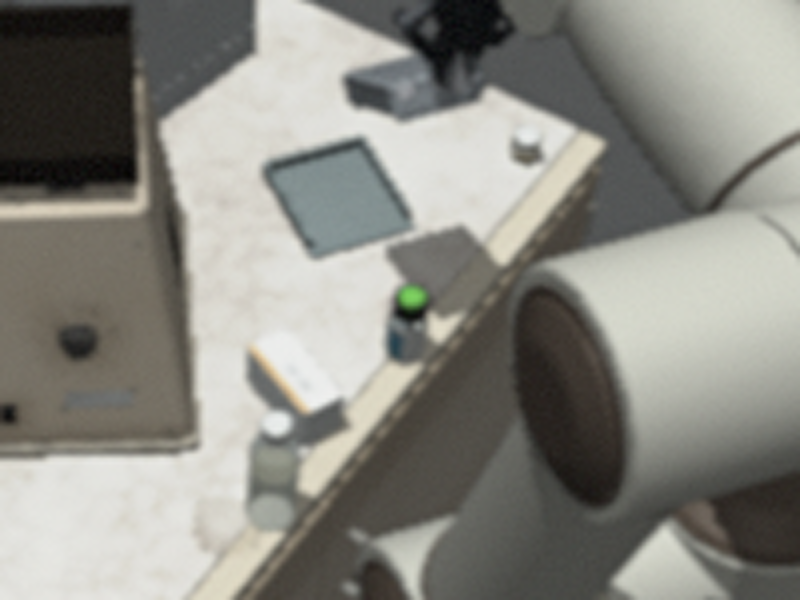

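View pics/t10c.png

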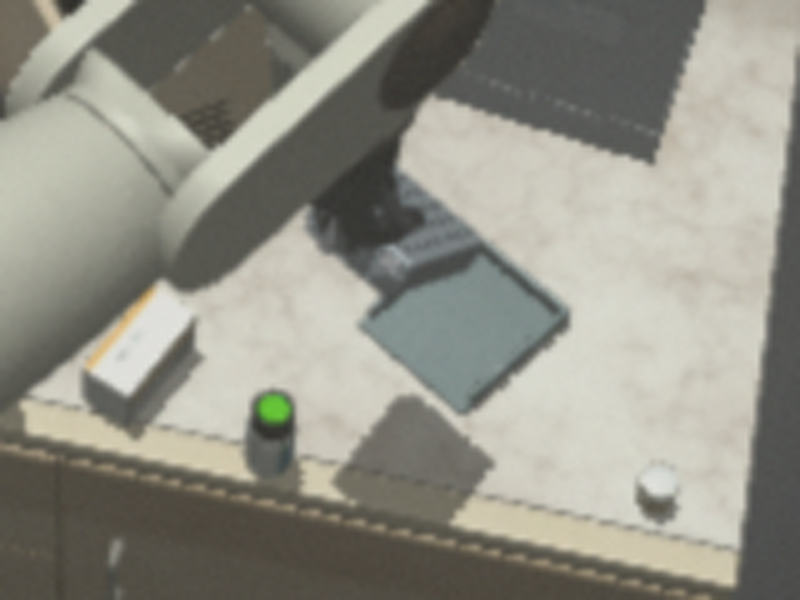

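```bash
cat > clr.py <<'E'
from geo import *
SK=np.array([.525,-.263,-.582])
def tcp(xo,yo,zo,lean=.709,q=SK,pit=0):
    return rk(-.0908+xo,.0009+yo,.037+zo,q), rot(q[2]+np.pi/2,lean)
def clear(P,Q,hx,hy,jar=(.373,-.133),rad=.0195,top=.081):
    g=np.stack(np.meshgrid(np.linspace(-hx,hx,15),np.linspace(-hy,hy,15),-np.linspace(.065,.2,28)),-1).reshape(-1,3)
    W=P+Q.apply(g); m=W[:,2]<top+.003
    d=np.hypot(W[:,0]-jar[0],W[:,1]-jar[1])-rad
    return (d[m].min() if m.any() else None), W[:,2].min()
if __name__=='__main__':
    for xo in (-.002,.004):
        P,Q=tcp(xo,0,.006); print(xo,P,clear(P,Q,.0425,.0425),clear(P,Q,.038,.0425),clear(P,Q,.0425,.038))
    P,Q=tcp(-.002,0,.046); print(P,clear(P,Q,.0425,.0425))
    st(); rows([(P+[0,0,.06],Q,10),(P,Q,4)],1)
E
python3 clr.py
python3 - <<'E'
from fit import *
for n in ['scene','top']:
    p=dict(np.load(f'pics/{n}3.npz')); C=cloud(p); P=near(C,(.373,-.133),.035,.015,.09)
    if len(P)<30: print(n,len(P)); continue
    r=least_squares(lambda v:np.hypot(P[:,0]-v[0],P[:,1]-v[1])[P[:,2]<.07]-.0195,[.373,-.133],loss='soft_l1',f_scale=.003); print(n,r.x,P[P[:,2]>.072][:,:2].mean(0))
E
```

```text
-0.002 [ 0.44797286 -0.2112364   0.043     ] (np.float64(-0.004718222912565063), np.float64(0.06466517543808803)) (np.float64(0.0019525003045968055), np.float64(0.0675950133131859)) (np.float64(-0.004520589449734273), np.float64(0.06466517543808803))
0.004 [ 0.45298505 -0.21453458  0.043     ] (np.float64(0.0012815800801928463), np.float64(0.06466517543808803)) (np.float64(0.007952397544337898), np.float64(0.0675950133131859)) (np.float64(0.001422616404270858), np.float64(0.06466517543808803))
[ 0.44797286 -0.2112364   0.083     ] (None, np.float64(0.10466517543808802))
t 22.23 pos [ 0.3823 -0.1656  0.3295] psi 0.995 yz 0.001 lean 0.099 j [-0.597 -0.267  1.655  0.004  1.654 -1.592] F [-0.3  0.2 -1.5] w 0.0102
[[1,[-0.61,-0.03,1.94],[0,-0.061,0.001]],[1,[-0.49,-0.03,1.96],[0,-0.061,0]],[1,[-0.37,-0.02,2.0],[0,-0.061,0.001]],[1,[-0.25,-0.03,2.01],[0.001,-0.061,0]],[1,[-0.13,-0.03,2.03],[0,-0.061,0.001]],[1,[0,-0.02,2.03],[0.001,-0.061,0]],[1,[0.12,-0.03,2.02],[0,-0.061,0.001]],[1,[0.25,-0.02,2.02],[0.001,-0.061,0]]]
[[1,[0.37,-0.02,1.99],[0,-0.061,0.001]],[1,[0.49,-0.02,1.97],[0.001,-0.061,0]],[1,[0.98,-0,1.14],[-0,0,0]],[1,[0.97,-0,1.14],[-0,0,0]],[1,[0.98,-0,1.14],[-0,0,0]],[1,[0.97,-0,1.14],[-0,0,0]]]
end [ 0.448  -0.2112  0.083 ]
scene [ 0.37471614 -0.13523968] [ 0.37248922 -0.13118263]
top [ 0.37627572 -0.13795362] [ 0.37274854 -0.13836751]
```

```bash
cat >> clr.py <<'E'
def tcp2(xo,yo,zo,al,dyaw=0,q=SK):
    """cassette with nose-up al pivoted about its rear bottom edge (which is at xo+.055, zo)"""
    ex=.055; x=-.0908-ex; z=.037
    X=ex+x*np.cos(al)+z*np.sin(al); Z=-x*np.sin(al)+z*np.cos(al)
    c,s=np.cos(dyaw),np.sin(dyaw); lx=xo+c*X-s*.0009; ly=yo+s*X+c*.0009
    return rk(lx,ly,zo+Z,q), rot(q[2]+dyaw+np.pi/2,.709-al)
E
python3 - <<'E'
from clr import *
for al in (0,.05,.1,.15):
  for xo,yo,dy in ((0,0,0),(.003,0,0),(.003,-.002,0),(.003,-.001,.03)):
    P,Q=tcp2(xo,yo,.006,al,dy); print(al,xo,yo,dy,P.round(3),*[None if c is None else round(c*1e3,1) for c in (clear(P,Q,.0425,.038,(.3735,-.135))[0],clear(P,Q,.038,.0425,(.3735,-.135))[0])])
E
```

```text
0 0 0 0 [ 0.45  -0.212  0.043] -4.2 2.5
0 0.003 0 0 [ 0.452 -0.214  0.043] -1.2 5.5
0 0.003 -0.002 0 [ 0.451 -0.216  0.043] -1.1 5.4
0 0.003 -0.001 0.03 [ 0.45  -0.217  0.043] -1.9 4.6
0.05 0 0 0 [ 0.451 -0.213  0.05 ] 9.1 15.8
0.05 0.003 0 0 [ 0.454 -0.215  0.05 ] 12.1 18.8
0.05 0.003 -0.002 0 [ 0.453 -0.217  0.05 ] 12.2 18.7
0.05 0.003 -0.001 0.03 [ 0.452 -0.218  0.05 ] 11.4 17.9
0.1 0 0 0 [ 0.453 -0.215  0.057] None None
0.1 0.003 0 0 [ 0.456 -0.216  0.057] None None
0.1 0.003 -0.002 0 [ 0.455 -0.218  0.057] None None
0.1 0.003 -0.001 0.03 [ 0.454 -0.219  0.057] None None
0.15 0 0 0 [ 0.456 -0.216  0.064] None None
0.15 0.003 0 0 [ 0.458 -0.218  0.064] None None
0.15 0.003 -0.002 0 [ 0.457 -0.22   0.064] None None
0.15 0.003 -0.001 0.03 [ 0.456 -0.221  0.064] None None
```

```bash
python3 - <<'E'
from clr import *
st(); P,Q=tcp2(-.005,0,.040,.08); print(P)
rows([(P+[0,0,.08],Q,10),(P,Q,6)],1)
E
```

```text
t 22.23 pos [ 0.3823 -0.1656  0.3295] psi 0.995 yz 0.001 lean 0.099 j [-0.597 -0.267  1.655  0.004  1.654 -1.592] F [-0.3  0.2 -1.5] w 0.0102
[ 0.44832635 -0.21146901  0.08853323]
[[1,[-0.64,-0.03,1.68],[0,-0.053,0.001]],[1,[-0.55,-0.03,1.71],[0,-0.053,0]],[1,[-0.46,-0.02,1.74],[0,-0.053,0.001]],[1,[-0.36,-0.03,1.77],[0.001,-0.053,0]],[1,[-0.28,-0.03,1.78],[0,-0.053,0.001]],[1,[-0.18,-0.02,1.79],[0.001,-0.053,0]],[1,[-0.08,-0.02,1.79],[0,-0.053,0.001]],[1,[0.01,-0.03,1.8],[0.001,-0.053,0]]]
[[1,[0.11,-0.02,1.8],[0,-0.053,0.001]],[1,[0.21,-0.02,1.79],[0.001,-0.053,0]],[1,[0.78,0,1.08],[-0,0,0]],[1,[0.79,0,1.07],[-0,0,0]],[1,[0.78,0,1.08],[-0,0,0]],[1,[0.79,0,1.08],[-0,0,0]],[1,[0.78,0,1.08],[-0,0,0]],[1,[0.78,0,1.07],[-0,0,0]]]
end [ 0.4483 -0.2115  0.0886]
```

Call:
{"name": "play_rows", "arguments": {"moves": [[1,[-0.65,0,1.7],[0,-0.053,0]],[1,[-0.55,0,1.7],[0,-0.053,0]],[1,[-0.45,0,1.75],[0,-0.053,0]],[1,[-0.35,0,1.75],[0,-0.053,0]],[1,[-0.3,0,1.8],[0,-0.053,0]],[1,[-0.2,0,1.8],[0,-0.053,0]],[1,[-0.1,0,1.8],[0,-0.053,0]],[1,[0,0,1.8],[0,-0.053,0]]]}}

```text
time_s: 22.9
eef_pos: [0.4372, -0.2004, 0.2004]
ee_rot: [0.745, 2.521, -0.199]
wrist_force: [0.6, 0.2, -2.2]
gripper_width: 0.0104
```

Call:
{"name": "play_rows", "arguments": {"moves": [[1,[0.1,0,1.8],[0,-0.053,0]],[1,[0.2,0,1.8],[0,-0.053,0]],[1,[0.8,0,1.1],[0,0,0]],[1,[0.8,0,1.1],[0,0,0]],[1,[0.8,0,1.05],[0,0,0]],[1,[0.8,0,1.05],[0,0,0]],[1,[0,0,0],[0,0,0]]]}}

```text
time_s: 23.48
eef_pos: [0.4492, -0.2081, 0.1123]
ee_rot: [0.718, 2.427, -0.23]
wrist_force: [-0.1, 1.0, -2.5]
gripper_width: 0.0104
```

```bash
python3 - <<'E'
from casfit import *
st()
for n in ['scene','top']:
    p=get_image(n); save(p,n+'11'); np.savez('pics/'+n+'11.npz',**{k:p[k] for k in p})
    C=cloud(p); P2=near(C,(0.525,-.263),.11,0.003,.03)
    print(n,len(P2),'stand',fit(P2,STAND,[.526,-.263,-.58]))
    casfit([p])
a=cv2.imread('pics/scene11.png')[120:270,240:440]; cv2.imwrite('pics/s11c.png',cv2.resize(a,(800,600),interpolation=cv2.INTER_CUBIC))
a=cv2.imread('pics/top11.png')[170:290,270:430]; cv2.imwrite('pics/t11c.png',cv2.resize(a,(800,600),interpolation=cv2.INTER_CUBIC))
E
```

```text
t 23.48 pos [ 0.4492 -0.2081  0.1123] psi 0.996 yz 0.001 lean 0.626 j [-0.6   -0.281  2.235  0.03   0.562 -1.615] F [-0.1  1.  -2.5] w 0.0104
scene 399 stand (array([ 0.52728263, -0.25490048, -0.61925006]), 333, np.float64(0.0019460703833480367), np.float64(0.0007209528130096617))
451 origin [ 0.5215 -0.2525  0.0666] exp [ 0.5208 -0.2546  0.0698] dif_cas [-0.0004  0.0021 -0.0032] drot [0.008 0.007 0.01 ] pitch 0.089 yaw -0.565
top 551 stand (array([ 0.50194385, -0.27683471, -0.24772301]), 375, np.float64(0.0026172385840264097), np.float64(0.0025362183676118696))
560 origin [ 0.5225 -0.2569  0.0717] exp [ 0.5214 -0.2551  0.0711] dif_cas [ 0.0019 -0.0009  0.0008] drot [-0.014  0.003 -0.006] pitch 0.083 yaw -0.581
```

View pics/s11c.png

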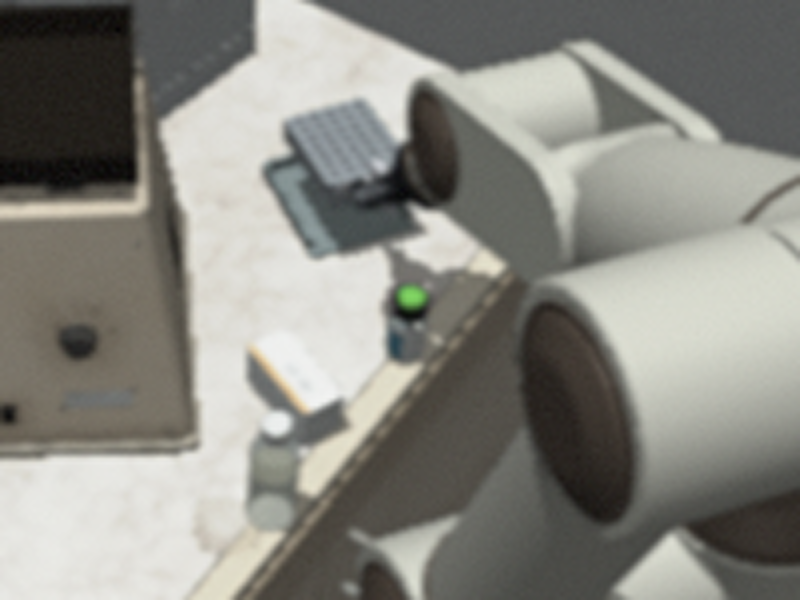

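View pics/t11c.png

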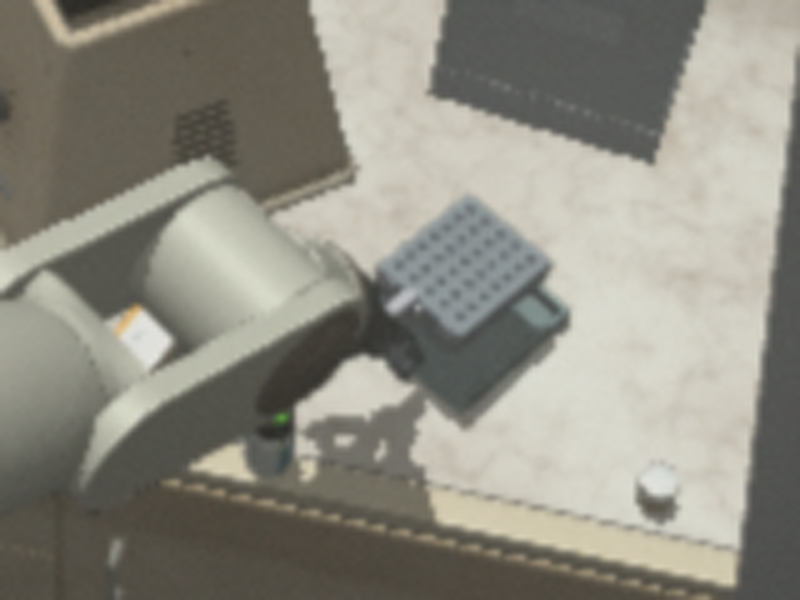

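```bash
python3 - <<'E'
from fit import *
import glob
for n,k in (('scene','3'),('scene','4'),('top','3'),('top','4'),('top','0')):
    p=dict(np.load(f'pics/{n}{k}.npz'))
    # worktop ring around the stand
    C=cloud(p); ring=C.reshape(-1,3); d=np.hypot(ring[:,0]-.525,ring[:,1]+.263); ring=ring[(d>.1)&(d<.16)&(np.abs(ring[:,2])<.015)]
    z0=np.median(ring[:,2]); V=np.linalg.inv(p['view']); 
    dz=-z0/V[2,2]  # depth change
    p2=dict(p); p2['range_z']=np.where(p['range_z']>0,p['range_z']+dz,0).astype(np.float32)
    C2=cloud(p2); P2=near(C2,(0.525,-.263),.11,0.003,.04 if k!='0' else .012)
    print(n,k,'worktop z',z0.round(4),len(ring),fit(P2,STAND,[.526,-.263,-.58]))
# overlay
for n,k in (('scene','4'),('top','4')):
    p=dict(np.load(f'pics/{n}{k}.npz')); im=p['image'][:,:,::-1].copy(); S=5
    r0,c0=(145,290) if n=='scene' else (205,325)
    sub=cv2.resize(im[r0:r0+75,c0:c0+80],None,fx=8,fy=8,interpolation=cv2.INTER_CUBIC)
    for q,col in (((.528,-.2592,-.572),(0,0,255)),((.5225,-.2665,-.592),(0,255,255)),((.525,-.263,-.582),(0,255,0))):
        c,s=np.cos(q[2]),np.sin(q[2])
        for pts,z in (([(-.061,-.058),(.069,-.058),(.069,.058),(-.061,.058)],.02),):
            W=np.array([[q[0]+c*x-s*y,q[1]+s*x+c*y,z if x>0 else .02] for x,y in pts]); uv=(w2p(p,W)-[r0,c0]+.5)*8
            cv2.polylines(sub,[np.round(uv[:,::-1]).astype(np.int32)],True,col,1)
    cv2.imwrite(f'pics/ov_{n}.png',sub)
E
```

```text
scene 3 worktop z -0.0016 1401 (array([ 0.51086019, -0.24372995, -0.679955  ]), 287, np.float64(0.0021327633421126674), np.float64(0.0010522895099662807))
scene 4 worktop z -0.0014 1443 (array([ 0.52789785, -0.2576658 , -0.57490909]), 645, np.float64(0.0020613938444122796), np.float64(0.0009207478676063249))
top 3 worktop z 0.0016 2487 (array([ 0.52711231, -0.26490038, -0.53047056]), 714, np.float64(0.002251369458621915), np.float64(0.0016555919635317228))
top 4 worktop z 0.0016 2499 (array([ 0.52499833, -0.26647235, -0.5919103 ]), 708, np.float64(0.0023812386470304318), np.float64(0.0018852660004677882))
top 0 worktop z 0.0016 2505 (array([ 0.52147929, -0.2583635 , -0.51644797]), 299, np.float64(0.0023905521529389018), np.float64(0.001771220733091999))
```

View pics/ov_scene.png

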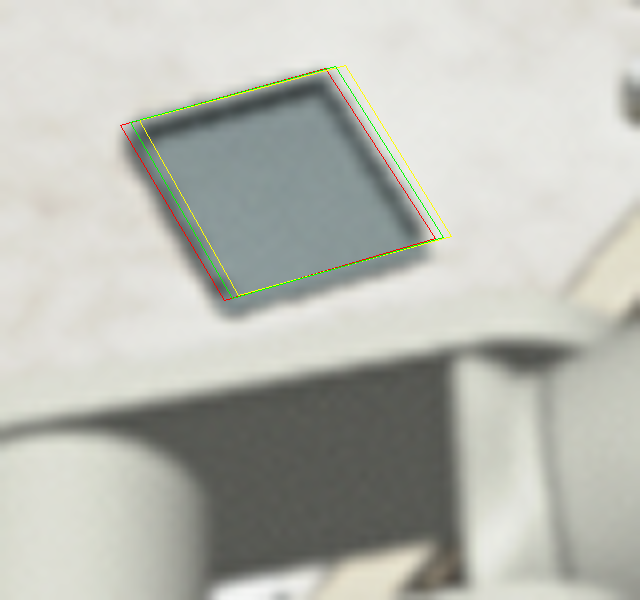

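View pics/ov_top.png

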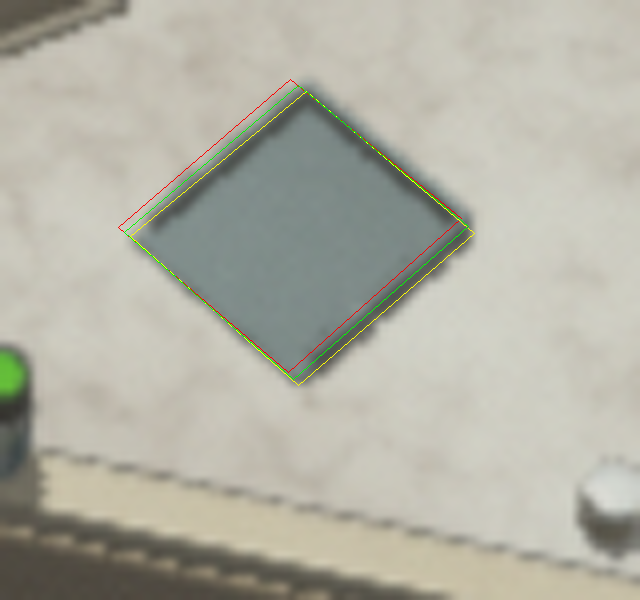

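```bash
sed -i 's/-.0908/-.0898/g; s/\*\.0009/*0/g' clr.py; python3 - <<'E'
from clr import *
st(); P1,Q1=tcp2(-.002,0,.024,.07);P2,Q2=tcp2(-.002,0,.012,.06); print(P1,P2)
rows([(P1,Q1,5),(P2,Q2,3)],1)
E
```

```text
t 23.58 pos [ 0.4502 -0.209   0.115 ] psi 0.996 yz 0.001 lean 0.629 j [-0.6   -0.283  2.232  0.029  0.564 -1.615] F [-0.2 -0.2 -2. ] w 0.0103
[ 0.45077156 -0.21415541  0.07103711] [ 0.45038456 -0.21390075  0.05761621]
[[1,[0.46,-0.08,0.75],[0.001,-0.002,0.001]],[1,[0.47,-0.08,0.75],[0.001,-0.002,0.001]],[1,[0.47,-0.08,0.74],[0.001,-0.002,0.001]],[1,[0.47,-0.08,0.75],[0.001,-0.002,0.001]],[1,[0.47,-0.08,0.75],[0.001,-0.002,0.001]],[1,[0.28,-0,0.35],[0,-0.003,-0]],[1,[0.28,-0,0.35],[0,-0.004,-0]],[1,[0.28,-0,0.34],[0,-0.003,-0]]]
end [ 0.4504 -0.2139  0.0576]
```

Call:
{"name": "play_rows", "arguments": {"moves": [[1,[0.47,-0.08,0.75],[0.001,-0.002,0.001]],[1,[0.47,-0.08,0.75],[0.001,-0.002,0.001]],[1,[0.47,-0.08,0.75],[0.001,-0.002,0.001]],[1,[0.47,-0.08,0.75],[0.001,-0.002,0.001]],[1,[0.47,-0.08,0.75],[0.001,-0.002,0.001]],[1,[0,0,0],[0,0,0]]]}}

```text
time_s: 24.08
eef_pos: [0.4506, -0.2145, 0.0702]
ee_rot: [0.724, 2.413, -0.239]
wrist_force: [0.1, 0.6, -2.1]
gripper_width: 0.01
```

```bash
python3 - <<'E'
from casfit import *
st()
from clr import *
P2,Q2=tcp2(-.002,0,.012,.06)
for n in ['scene','top']:
    p=get_image(n); save(p,n+'12')
    casfit([p])
rows([(P2,Q2,4)],1)
a=cv2.imread('pics/scene12.png')[140:240,280:413]; cv2.imwrite('pics/s12c.png',cv2.resize(a,(800,600),interpolation=cv2.INTER_CUBIC))
a=cv2.imread('pics/top12.png')[190:280,310:430]; cv2.imwrite('pics/t12c.png',cv2.resize(a,(800,600),interpolation=cv2.INTER_CUBIC))
E
```

```text
t 24.08 pos [ 0.4506 -0.2145  0.0702] psi 0.988 yz 0.0 lean 0.639 j [-0.609 -0.203  2.284  0.038  0.422 -1.626] F [ 0.1  0.6 -2.1] w 0.01
450 origin [ 0.5232 -0.2604  0.0263] exp [ 0.5219 -0.2615  0.0279] dif_cas [ 0.0005  0.0017 -0.0016] drot [0.    0.023 0.011] pitch 0.093 yaw -0.572
534 origin [ 0.5241 -0.2636  0.03  ] exp [ 0.5222 -0.2617  0.0286] dif_cas [ 0.0025 -0.0005  0.0015] drot [ 0.001  0.011 -0.009] pitch 0.08 yaw -0.592
[[1,[0.23,0.01,0.26],[-0,-0.002,-0]],[1,[0.23,0.01,0.27],[-0,-0.002,-0]],[1,[0.23,0.01,0.26],[-0,-0.002,-0.001]],[1,[0.23,0.01,0.26],[-0,-0.003,-0]]]
end [ 0.4504 -0.2139  0.0577]
```

View pics/s12c.png

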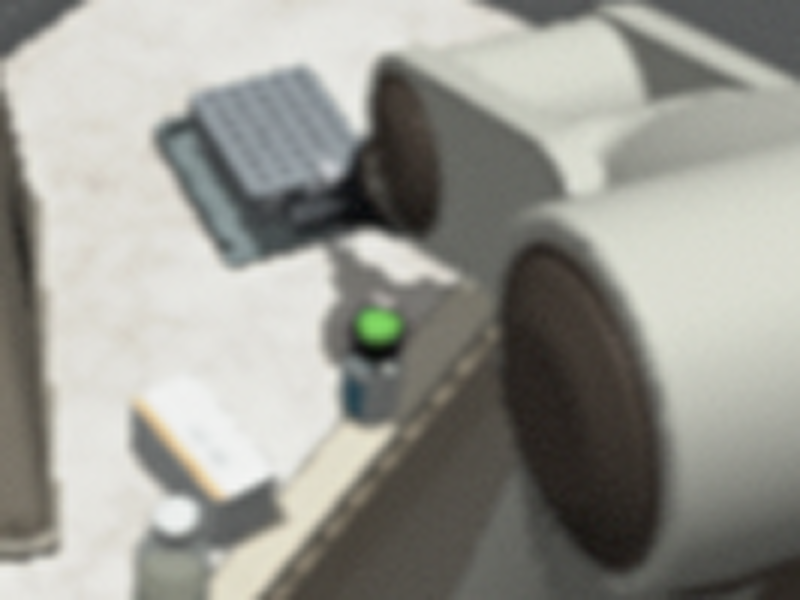

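View pics/t12c.png

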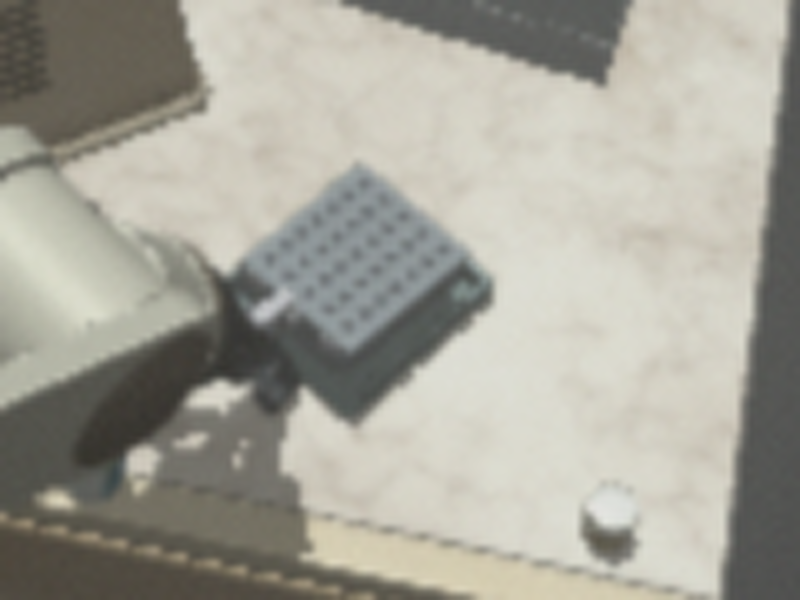

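Call:
{"name": "play_rows", "arguments": {"moves": [[1,[0.23,0,0.26],[0,-0.002,0]],[1,[0.23,0,0.27],[0,-0.002,0]],[1,[0.23,0,0.26],[0,-0.002,0]],[1,[0.23,0,0.26],[0,-0.002,0]],[1,[0,0,0],[0,0,0]]]}}

```text
time_s: 24.6
eef_pos: [0.4493, -0.2139, 0.0558]
ee_rot: [0.723, 2.406, -0.242]
wrist_force: [-0.5, -0.3, -2.1]
gripper_width: 0.0103
```

```bash
python3 - <<'E'
from clr import *
st()
P2,Q2=tcp2(-.002,0,.006,.055); rows([(P2,Q2,4)],1)
E
```

```text
t 24.6 pos [ 0.4493 -0.2139  0.0558] psi 0.987 yz 0.0 lean 0.646 j [-0.609 -0.179  2.306  0.044  0.368 -1.632] F [-0.5 -0.3 -2.1] w 0.0103
[[1,[0.06,0.01,0.11],[-0,-0.002,-0]],[1,[0.06,0.02,0.1],[-0,-0.002,-0]],[1,[0.06,0.01,0.11],[-0,-0.002,-0.001]],[1,[0.06,0.02,0.11],[-0.001,-0.002,-0]]]
end [ 0.4503 -0.2138  0.0509]
```

Call:
{"name": "play_rows", "arguments": {"moves": [[1,[0.06,0,0.15],[0,0,0]],[1,[0.06,0,0.15],[0,0,0]],[1,[0,0,0],[0,0,0]]]}}

```text
time_s: 24.85
eef_pos: [0.4505, -0.2147, 0.0533]
ee_rot: [0.723, 2.405, -0.242]
wrist_force: [-0.3, 0.4, -2.0]
gripper_width: 0.01
```

Call:
{"name": "play_rows", "arguments": {"moves": [[1,[0.1,0,0.12],[0,0,0]],[1,[0,0,0],[0,0,0]]]}}

```text
time_s: 25.02
eef_pos: [0.4504, -0.2147, 0.0519]
ee_rot: [0.722, 2.404, -0.242]
wrist_force: [0.4, -0.3, -1.2]
gripper_width: 0.0102
```

Call:
{"name": "play_rows", "arguments": {"moves": [[1,[0.06,0,0.08],[0,0,0]],[1,[0,0,0],[0,0,0]]]}}

```text
time_s: 25.18
eef_pos: [0.4506, -0.2148, 0.0512]
ee_rot: [0.722, 2.404, -0.242]
wrist_force: [-1.2, -0.2, 1.5]
gripper_width: 0.0103
```

Call:
{"name": "play_rows", "arguments": {"moves": [[1,[0.06,0,0.08],[0,0,0]],[1,[0,0,0],[0,0,0]]]}}

```text
time_s: 25.35
eef_pos: [0.4507, -0.2148, 0.0503]
ee_rot: [0.722, 2.404, -0.242]
wrist_force: [-2.2, 1.2, 3.8]
gripper_width: 0.0102
```

```bash
python3 - <<'E'
from casfit import *
st()
for n in ['scene','top']:
    p=get_image(n); save(p,n+'13')
    casfit([p])
a=cv2.imread('pics/scene13.png')[140:240,280:413]; cv2.imwrite('pics/s13c.png',cv2.resize(a,(800,600),interpolation=cv2.INTER_CUBIC))
a=cv2.imread('pics/top13.png')[190:280,310:430]; cv2.imwrite('pics/t13c.png',cv2.resize(a,(800,600),interpolation=cv2.INTER_CUBIC))
E
```

```text
t 25.35 pos [ 0.4507 -0.2148  0.0503] psi 0.987 yz 0.0 lean 0.648 j [-0.609 -0.164  2.31   0.046  0.348 -1.634] F [-2.2  1.2  3.8] w 0.0102
453 origin [ 0.5236 -0.2603  0.0084] exp [ 0.5221 -0.262   0.0081] dif_cas [0.0003 0.0022 0.0003] drot [-0.004  0.025  0.007] pitch 0.085 yaw -0.577
537 origin [ 0.5246 -0.2653  0.0115] exp [ 0.5221 -0.262   0.0082] dif_cas [ 0.0037 -0.0014  0.0035] drot [ 0.002 -0.003 -0.024] pitch 0.058 yaw -0.607
```

View pics/s13c.png

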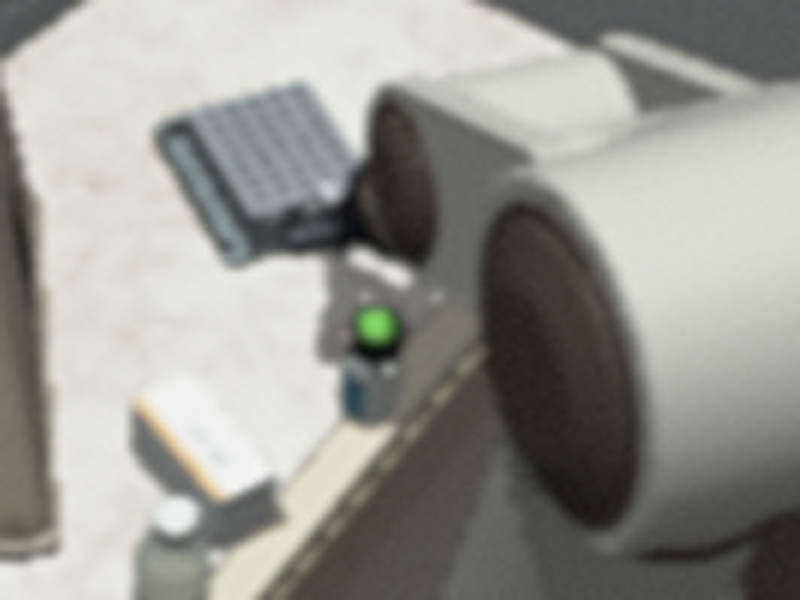

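View pics/t13c.png

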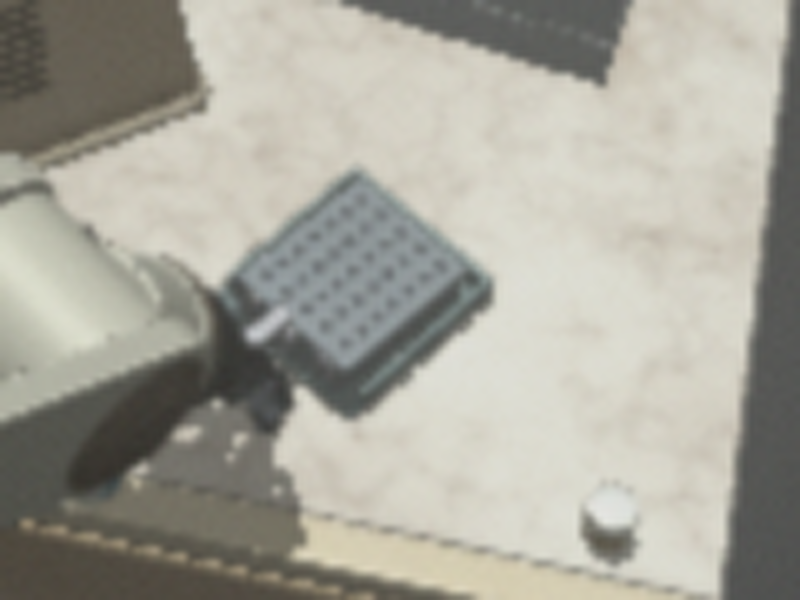

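Call:
{"name": "play_rows", "arguments": {"moves": [[0.6,[0,0,0],[0,0,0]],[0.4,[0,0,0],[0,0,0]],[0.2,[0,0,0],[0,0,0]],[0,[0,0,0],[0,0,0]],[-0.2,[0,0,0],[0,0,0]],[-0.3,[0,0,0],[0,0,0]],[-0.3,[0,0,0],[0,0,0]]], "force": 40}}

```text
time_s: 26.03
eef_pos: [0.4504, -0.2146, 0.05]
ee_rot: [0.723, 2.405, -0.242]
wrist_force: [0.1, -0.2, 0.2]
gripper_width: 0.0554
```

```bash
python3 - <<'E'
from plan import *
st()
p=robot.get_state()['eef_pos']; q=R.from_rotvec(robot.get_state()['ee_rot'])
rows([(p+[0,0,.08],q,6),(p+[-.03,.02,.18],q,6)],-.3)
E
```

```text
t 26.03 pos [ 0.4504 -0.2146  0.05  ] psi 0.987 yz 0.0 lean 0.647 j [-0.609 -0.164  2.31   0.046  0.348 -1.634] F [ 0.1 -0.2  0.2] w 0.0554
[[-0.3,[-0.8,0,-1.06],[0,0,0]],[-0.3,[-0.81,0,-1.07],[-0,-0,-0]],[-0.3,[-0.8,0,-1.06],[-0,-0,-0]],[-0.3,[-0.81,0,-1.06],[-0,-0,-0]],[-0.3,[-0.8,0,-1.07],[-0,-0,-0]],[-0.3,[-0.8,0,-1.06],[-0,-0,-0]],[-0.3,[-0.53,0,-1.69],[-0,-0,-0]],[-0.3,[-0.52,0.01,-1.69],[-0,-0,-0]]]
[[-0.3,[-0.53,0,-1.7],[-0,-0,-0]],[-0.3,[-0.53,0,-1.69],[-0,-0,-0]],[-0.3,[-0.52,0.01,-1.69],[-0,-0,-0]],[-0.3,[-0.53,0,-1.69],[-0,-0,-0]]]
end [ 0.4204 -0.1946  0.23  ]
```

Call:
{"name": "play_rows", "arguments": {"moves": [[-0.3,[-0.8,0,-1.06],[0,0,0]],[-0.3,[-0.8,0,-1.06],[0,0,0]],[-0.3,[-0.8,0,-1.06],[0,0,0]],[-0.3,[-0.8,0,-1.06],[0,0,0]],[-0.3,[-0.8,0,-1.06],[0,0,0]],[-0.3,[-0.8,0,-1.06],[0,0,0]],[-0.3,[-0.5,0,-1.7],[0,0,0]],[-0.3,[-0.5,0,-1.7],[0,0,0]]]}}

```text
time_s: 26.7
eef_pos: [0.4396, -0.2075, 0.1633]
ee_rot: [0.723, 2.405, -0.242]
wrist_force: [-0.2, -0.8, 0.4]
gripper_width: 0.0555
```

Call:
{"name": "play_rows", "arguments": {"moves": [[-0.3,[-0.5,0,-1.7],[0,0,0]],[-0.3,[-0.5,0,-1.7],[0,0,0]],[-0.3,[-0.5,0,-1.7],[0,0,0]],[-0.3,[-0.5,0,-1.7],[0,0,0]],[-0.3,[0,0,0],[0,0,0]],[-0.3,[0,0,0],[0,0,0]]]}}

```text
time_s: 27.2
eef_pos: [0.4191, -0.194, 0.23]
ee_rot: [0.722, 2.403, -0.243]
wrist_force: [0.9, 0.1, -0.5]
gripper_width: 0.0555
```

```bash
cat > chk.py <<'E'
import sys
from casfit import *
st()
def cf(p,o0,yaw):
    P=cloud(p).reshape(-1,3); P=P[np.isfinite(P[:,0])]; o=np.array(o0); rr=R.from_euler('z',yaw)
    for tol in (.014,.01,.008):
        L=rr.inv().apply(P-o); m=(np.abs(sdf(L,DC))<tol)&(L[:,0]>-.06)&(L[:,2]>.016); Q=P[m]
        v=least_squares(lambda v:sdf((rr*R.from_rotvec(v[3:])).inv().apply(Q-o-v[:3]),DC)/.003,np.zeros(6),loss='soft_l1',x_scale=[.01]*3+[.1]*3).x
        o=o+v[:3]; rr=rr*R.from_rotvec(v[3:])
    M=rr.as_matrix(); return len(Q),o.round(4),'tilt',np.arccos(M[2,2]).round(3),'pitch',np.arcsin(-M[2,0]).round(3),'yaw',np.arctan2(M[1,0],M[0,0]).round(3)
for n in ['scene','top']:
    p=get_image(n); save(p,n+sys.argv[1]); C=cloud(p)
    print(n,'cas',cf(p,[.523,-.262,.006],-.582))
    P3=near(C,(0.425,-.02),.06,0.01,.07); print('cart',fit(P3,CART,[.425,-.02,1.18])[:2]) if len(P3)>20 else None
    for nm,c,h in [('gel',(.373,-.133),.081),('clear',(.373,.1),.136),('small',(.408,-.434),.032)]:
        Q=near(C,c,.04,.012,h+.01); Q=Q[Q[:,2]>h-.01]; print(nm,len(Q),Q[:,:2].mean(0).round(3) if len(Q) else '')
    P=near(C,(0.6,0.42),.25,0.012,.2); L=tf(P,RK)
    m=(np.abs(L[:,1]+.058)<.025)&(L[:,0]<-.07)&(L[:,0]>-.12)&(L[:,2]>.055)&(L[:,2]<.085); print('flat grip',m.sum(),np.median(L[m],0).round(4) if m.any() else '')
    Q=L[(L[:,2]>.175)&(L[:,2]<.195)&(np.abs(L[:,0])<.055)]; print('powder',len(Q),np.median(Q,0).round(3) if len(Q) else '')
    r0,c0=(130,270) if n=='scene' else (190,270)
    a=cv2.imread(f'pics/{n}{sys.argv[1]}.png')[r0:r0+105,c0:c0+140]; cv2.imwrite(f'pics/{n}{sys.argv[1]}c.png',cv2.resize(a,(800,600),interpolation=cv2.INTER_CUBIC))
E
python3 chk.py 14
```

```text
t 27.2 pos [ 0.4191 -0.194   0.23  ] psi 0.987 yz 0.0 lean 0.649 j [-0.613 -0.503  2.13   0.024  0.866 -1.61 ] F [ 0.9  0.1 -0.5] w 0.0555
scene cas (493, array([ 0.5233, -0.26  ,  0.0053]), 'tilt', np.float64(0.003), 'pitch', np.float64(-0.003), 'yaw', np.float64(-0.596))
cart (array([ 0.42557536, -0.0176123 ,  1.1788843 ]), 401)
gel 62 [ 0.373 -0.13 ]
clear 51 [0.371 0.103]
small 0 
flat grip 46 [-0.0897 -0.053   0.0669]
powder 152 [ 0.025 -0.044  0.183]
top cas (476, array([ 0.5251, -0.2647,  0.0082]), 'tilt', np.float64(0.015), 'pitch', np.float64(-0.004), 'yaw', np.float64(-0.583))
cart (array([ 4.17469444e-01, -1.96289407e-04,  8.19572994e-01]), 72)
gel 64 [ 0.372 -0.138]
clear 0 
small 55 [ 0.409 -0.437]
flat grip 25 [-0.0926 -0.0612  0.0697]
powder 114 [ 0.021 -0.053  0.183]
```

View pics/scene14c.png

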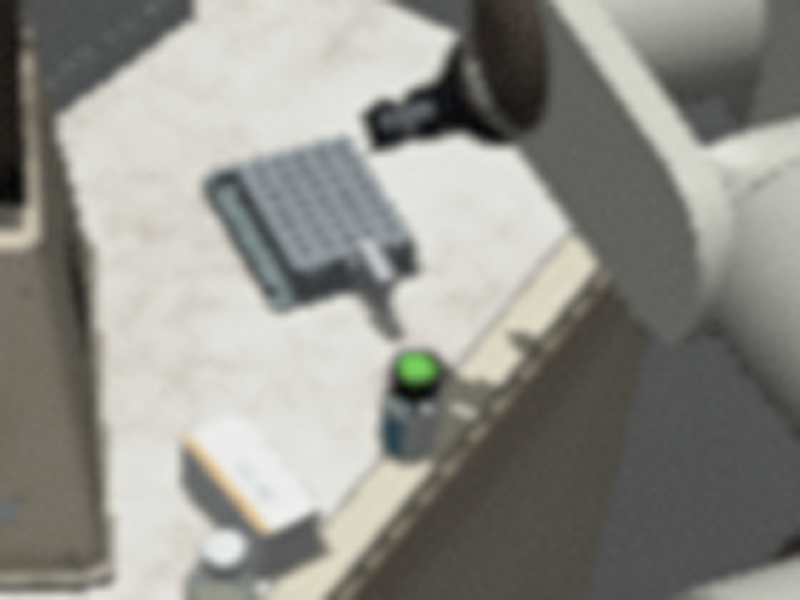

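View pics/top14c.png

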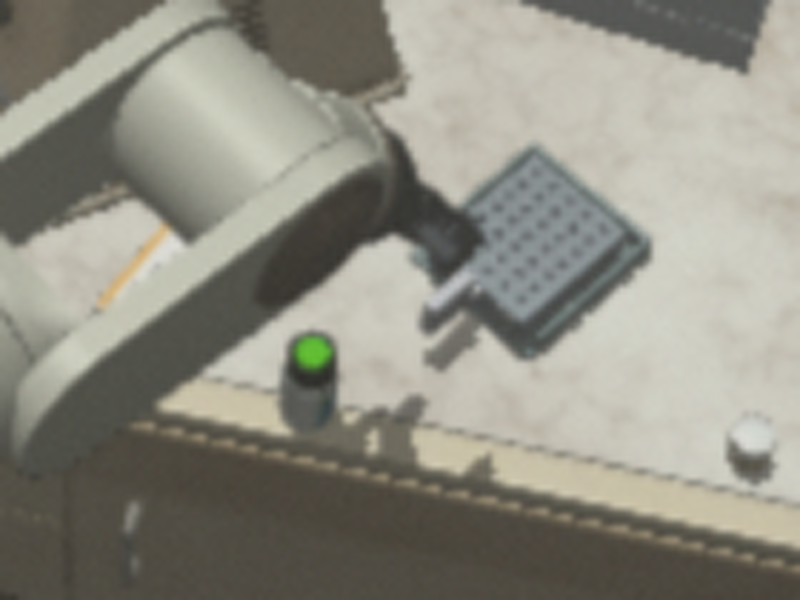

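```bash
python3 - <<'E'
from plan import *
st(); print(job.sign_off())
E
```

```text
t 27.3 pos [ 0.4188 -0.1939  0.2283] psi 0.987 yz 0.0 lean 0.647 j [-0.613 -0.501  2.132  0.024  0.865 -1.61 ] F [ 0.2 -0.7 -0.4] w 0.0551
the job is handed in; nothing more can be done
None
```

The job is handed in at about 27 s of the 72 s allowed. No verdict was reported, so what follows rests on my own last checks.

**What I did**
- **Carton:** I lifted it off the stand and set it upright on the worktop at about (0.425, -0.019), between the gel jar and the clear bottle.
- **Leaning the cassette back:** The deep cassette was in the left bay. I gripped it leaning back 35°, then regripped at 41° because the gripper body would otherwise have hit the front board once tilted. I then tilted it about 12° over its rear bottom edge.
- **Carrying and setting down:** I drew it out, carried it high round the mixer and lowered it into the stand with the rear edge first. I let it go with the front about 6 mm up, because holding it fully level would have brought the gripper against the gel jar.

**Last checks**
- **Cassette pose:** It lies level within 0.003 rad (scene camera) and 0.015 rad (top camera). Its underside is at 5 to 8 mm, where 6 mm is seated. It is between the walls with the grip out of the open side.
- **Carton:** The scene camera still shows it standing where I put it.
- **Bottles, jars and flat cassette:** The gel jar, clear bottle, small jar, powder jar and flat cassette showed no visible shift. I did not measure the dropper bottle; the arm did not come near it.
- **Gripper:** It is clear of everything, with wrist forces near zero.

**Where the checks disagreed**
- **Sideways seating:** The two cameras differ by about 6 mm on where the cassette sits in the stand (-3 mm and +3 mm). Their mean is about centred, and both are inside the 11 mm limit.
- **Top-camera carton reading:** The arm hid most of the carton from that camera, so I did not use its fit.

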